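Pin and clip the jaw-model holder

TASK

The red-headed retaining pin of the jaw-model holder has been left half out. Push the pin fully home, then take the green-gripped R-clip from the blue rack and press its straight leg down through the cross-hole near the pin's tail until its bent leg has ridden over the shaft and snapped round it and the clip's neck sits on the shaft; then let go. Be gentle with the pin, and leave the yellow-gripped clip and everything else on the bench alone.

Things in the scene. Friction and masses are not known exactly. Their poses are not given: they have to be found in the camera images.
- holder: Jaw-model holder fixed to the bench: steel base 120 x 110 x 12 mm, two upright lugs (36 wide, 12 thick, tops at z = 98 mm, outer faces at y = -32 and +32), blue eye between them, cradle with jaw model reaching to x = 120, top at z = 105. Origin: on the bench under the middle of the pin's bore, which runs along y at z = 80 mm. z is up.
- pin: Retaining pin in the holder's bore; axes parallel to the holder's. Origin: on the shaft's centre line, at the cross-hole. Steel shaft 20 mm across, tail end at y = +16 mm. Slides along y with about 6 N of friction; at the start pulled out 24 to 34 mm (to -y), home when its origin is at y = +52 mm of the holder, where it stops dead. Over 35 N on the pin, or 25 N between clip and pin, is damage.
- pin_head (a point): Centre of the outer face of the pin's red round head (36 mm across, 12 thick), 96 mm to -y of the pin's origin, 80 mm above the bench. Push it along +y.
- pin_hole (a point): Nominal centre of the cross-hole (5.2 mm wide across the shaft, 8 along it, right through, lightly chamfered). Measured as if upright, but the shaft is turned up to 0.65 rad either way about its axis, so the mouth on top lies up to 6 mm off to +x or -x: see or feel it. It turns with friction (10 N sideways at the mouth): the leg's tip, once some mm in, can drag it upright.
- clip: R-clip with green plastic grip, upright in one of the rack's two slots (which one varies); about 50 g. Origin: centre of the grip, 28 (x) x 16 (y) x 26 (z) mm, to be held by its x faces; below it a neck 22 x 16 down to z = -34.5 mm. Straight leg: 4 mm wire, blunt end, straight down on the z axis to z = -67.
- clip_tip (a point): Lower end of the green clip's straight leg, 67 mm below the centre of the grip.
- clip_seat (a point): Point of the green clip 45 mm below the grip's centre: it lies on the shaft's centre line when the clip is seated (upright, its x axis square to the shaft, either way round), the neck then just above the shaft's top, on which it stops dead. Pressing takes about 5 to 12 N with the hole upright, from 20 to 10 mm above the seat; then the spring pulls the clip down.
- clip_arm (a joint): Turn (rad) of the green clip's sprung bent leg: 0 relaxed, positive outwards, about 0.15 while it rides over the shaft. 4 mm wire in the clip's x-z plane: sprung about a point in the neck at x = 6 mm, z = -25 mm, bulges to x = 11.8 at z = -45, narrows to x = 7.4 at z = -55, flares to x = 15 at z = -67 (centre line, clip's origin).
- spare: Smaller R-clip with yellow grip, in the other slot of the rack; it must stay there. Origin: centre of its grip.
- rack: Blue rack fixed to the bench, 70 (x) x 120 (y) x 42 mm high, two slots 60 mm apart along y. Each clip's axes are parallel to the rack's; its neck rests on the rack's top, grip centre 76.5 mm above the bench, leg 33 mm deep in the slot: lift 40 mm to clear. Origin: centre of the underside.
- probe: Loose steel dental probe, 175 mm long; leave alone. Origin: its middle.
- scaler: Loose dental scaler with blue handle, 175 mm long; leave alone. Origin: its middle.
- driver: Loose screwdriver with black handle, 160 mm long; leave alone.
- jar: Amber jar with white cap, 56 mm across, 60 high; leave alone. Origin: centre of the underside.
- cup: White plastic cup, 66 mm across, 70 high; leave alone. Origin: centre of the underside.
- burblock: Aluminium bur block, 50 x 70 x 22 mm with small burs; leave alone. Origin: centre of the underside.
- dish: Round steel dish, 100 mm across, 30 high; leave alone. Origin: centre of the underside.

How it is judged:
By the outcome, as a careful person would: the job done as asked, in the order asked, and still so for the second after the job is handed in, with the robot touching nothing.
It also fails if it takes over 72 s, if anything falls off the work surface, if the arm or the gripper's body presses on something with over 40 N, if the wrist force passes 120 N, or if a joint passes its speed limit or range.

ROBOT

A 6-joint arm with a two-finger parallel gripper is mounted at the origin on the work surface. World frame = base frame: x ahead of the robot, y to its left, z up, the work surface at z = 0. Lengths are in m, angles in rad, forces in N, time in s.
With the tool pointing down it reaches from about 0.375 to 0.975 m from the base axis. Payload 3.8 kg.
Tool frame: the origin (TCP) lies midway between the tips of the shut fingers; the grasp point (between the pads) lies 19 mm behind it; z points along the fingers, y is the direction in which the jaws open and shut (so a half turn about z gives the same grasp; the last joint's range is limited). The gripper opens to 85 mm and grips with 20 to 120 N. Pads are 22 mm wide; open, the fingers measure 114 mm over their backs; the gripper's body (76 mm by 85 mm) begins 54 mm behind the grasp point. The pads swing forward as they close: fully open they stand 13 mm farther back than shut.
Start: joints at [-1.167, 0.264, 1.604, -0, 1.274, -0.037], TCP at [0.288, -0.61, 0.231] pointing down, gripper open.
Joint ranges: [-2.63, 2.63], [-0.94, 2.18], [0.31, 2.57], [-1.31, 4.45], [0, 2.66], [-2.55, 2.55]. Speed limits (rad/s): [2.57, 2.57, 3.14, 3.14, 3.14, 3.14].

INTERFACE

Orientations are given as a rotation vector (axis times angle).
In Python, from workcell import bot gives the robot as it stands. The module is installed in compiled form; this text tells all that it offers.
- The arm moves only by the tool move_arm, never from a script. Its argument "steps" is a list of rows, each a list of 5 numbers: the shift along the tool's x, y, z in mm, then the turn about the tool's z in degrees, then the opening in per cent of the stroke, from 0 (shut) to 100 (fully open). In form: [[tx, ty, tz, turn, claw], ...]. A call has 1 to 20 rows; each row is the pose to reach, as a shift and turn from the pose commanded when the call began, along the tool's axes at that moment; what a row does not reach only later rows make up. A row lasts 1/10 s, in which the tool goes at most 50 mm and 8.59 degrees, less where a joint would pass 70% of its speed; a pose out of reach is approached as far as the arm can. A call with a gripper value outside its range is refused whole. The fingers move at their own pace and stop on an object; "newtons" is the grip in N (left out, the last holds). Time passes only in rows, so rows that repeat a pose let the fingers close. It gives the time, the measured TCP pose, the force and the opening at its end, in the units of the state.
- bot.read_state(): the state, without advancing time (a new reading comes with each control period).
- bot.read_camera(name): name is "scene" or "top" or "wrist"; returns a dict with "pixels" (384x512x3 uint8, red, green, blue), "depth" (384x512 float32, m along the optical axis (not along the pixel's ray), 0 where there is no reading), "fovy" (degrees; the focal length in pixels is half the picture's height over the tangent of half this angle, whatever the lens; pixels are square), "cx", "cy" (the principal point, pixels), "xyz" and "attitude" of the camera in the world. Camera axes: x right, y up, looking along -z (the intrinsics and any distortion apply to the point x, -y, -z); pixel columns grow to the right and rows downward; lengths in m; the calibration is good to about 2 mm. A picture is of the moment at which its call begins.
- bot.finish_job(): hands the job in, once; it reports no verdict.
The state is a dict: "time": time; "q": joint angles; "joint_vel": joint speeds; "joint_torque": joint torques, N m; "tool_pos": TCP position; "tcp_rot": TCP orientation; "wrist_force": force on the tool from outside, world axes, zero at the start; "torque": the same for the moment, N m; "width": opening from 0.0 (shut) to 1.0 (fully open).
Only numpy, scipy, OpenCV 4.12 (cv2) and the standard library are available. Lean on these libraries where they do the work, as an engineer would, in place of code of your own. Each camera call takes 0.05 s, during which the arm holds its last target.

## Working session

There is one attempt and no reset: what is moved stays moved. The work goes in short steps, Python scripts to look and compute and a tool call to move; the robot and the scene stay as the last step left them, time stands still between calls to the robot, and variables do not carry over. Pictures are saved under pics/ and viewed, and the job is handed in when it is done.

Besides the shell and the picture viewer there is one more tool, called after "Emit:" as name(argument=value, ...) on one line, values as JSON. move_arm: Moves the arm, as the interface text tells. Its arguments: {"type":"object","properties":{"steps":{"type":"array","items":{"type":"array","items":{"type":"number"}}},"newtons":{"type":"number"}},"required":["steps"]}

```bash
mkdir -p pics; cat > h.py <<'E'
from workcell import bot
import numpy as np, cv2, pickle
from scipy.spatial.transform import Rotation as R
def snap(name,tag):
    c=bot.read_camera(name); cv2.imwrite(f'pics/{tag}.png',cv2.cvtColor(c['pixels'],cv2.COLOR_RGB2BGR)); pickle.dump(c,open(f'{tag}.pkl','wb')); return c
E
python3 - <<'E'
from h import *
for n in ['scene','top','wrist']:
    c=snap(n,n+'0'); print(n,{k:v for k,v in c.items() if k not in('pixels','depth')})
print(bot.read_state())
E
```

```text
scene {'fovy': 50.584370922499375, 'cx': 252.38765598194678, 'cy': 194.45623978343127, 'xyz': array([1.16027664, 0.72388126, 0.82276141]), 'attitude': array([0.40933523, 1.09860229, 2.18826076])}
top {'fovy': 53.78157145787496, 'cx': 258.61614290183195, 'cy': 192.32771534026892, 'xyz': array([0.41395877, 0.01132008, 1.24870248]), 'attitude': array([ 0.05659037, -0.06910442, -1.5559109 ])}
wrist {'fovy': 66.3453176156909, 'cx': 254.44038982939034, 'cy': 193.90408016124024, 'xyz': array([ 0.36246587, -0.57533176,  0.37296807]), 'attitude': array([-0.29180152,  0.18851729, -1.11876497])}
{'time': 0.15, 'q': array([-1.16689050e+00,  2.64562415e-01,  1.60508530e+00, -3.97671871e-05,
        1.27368466e+00, -3.68863131e-02]), 'joint_vel': array([-9.89307166e-05, -3.84530593e-03, -4.12903451e-03, -1.00053451e-03,
        1.11897171e-03,  3.28003708e-04]), 'joint_torque': array([-8.78403753e-04, -5.15904415e+01, -3.67959702e+01, -1.32657069e-04,
        8.03789677e-03,  1.72361368e-06]), 'tool_pos': array([ 0.28776214, -0.60995458,  0.23024644]), 'tcp_rot': array([-3.06393406e+00, -6.86448273e-01,  5.57084311e-04]), 'wrist_force': array([0.17616188, 0.59920338, 0.4987443 ]), 'torque': array([ 0.00021649, -0.0427833 , -0.00895343]), 'width': 1.0004482172425215}
```

View pics/scene0.png

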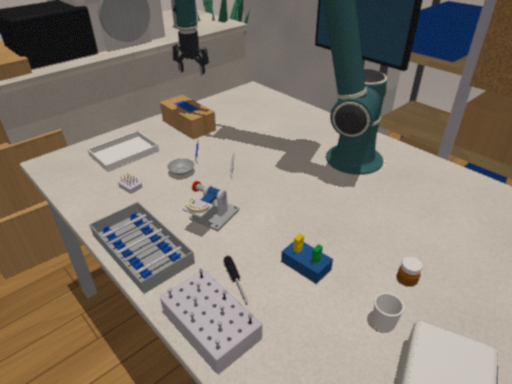

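View pics/top0.png

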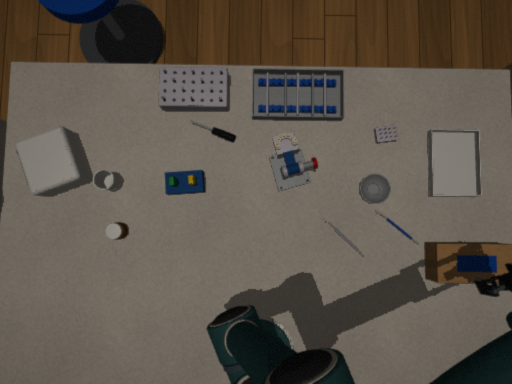

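View pics/wrist0.png

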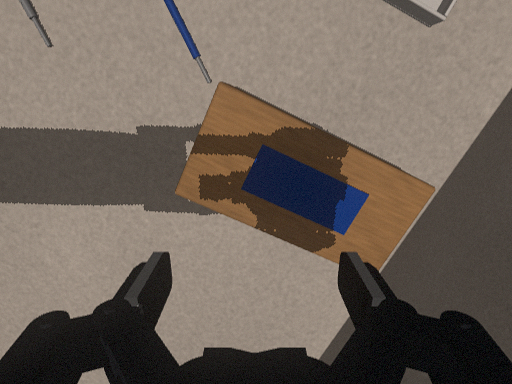

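The top view shows the holder at about px (290,165) with the red head at (315,163), and the rack at (185,182) with green at (173,181) and yellow at (193,180). Next I measure them.

```bash
cat >> h.py <<'E'
def pts(c,uv,depth=None,z=None):
    uv=np.atleast_2d(uv).astype(float); f=c['pixels'].shape[0]/2/np.tan(np.radians(c['fovy'])/2)
    d=np.c_[(uv[:,0]-c['cx'])/f,-(uv[:,1]-c['cy'])/f,-np.ones(len(uv))]
    Rm=R.from_rotvec(c['attitude']).as_matrix(); w=d@Rm.T; o=c['xyz']
    if z is not None: s=(z-o[2])/w[:,2]
    else: s=np.asarray(depth)
    return o+w*np.reshape(s,(-1,1))
def proj(c,P):
    f=c['pixels'].shape[0]/2/np.tan(np.radians(c['fovy'])/2)
    p=(np.atleast_2d(P)-c['xyz'])@R.from_rotvec(c['attitude']).as_matrix()
    return np.c_[c['cx']+f*p[:,0]/-p[:,2],c['cy']-f*p[:,1]/-p[:,2]]
def cloud(c):
    v,u=np.nonzero(c['depth']>0); return np.c_[u,v],pts(c,np.c_[u,v],depth=c['depth'][v,u])
def hsv(c): return cv2.cvtColor(c['pixels'],cv2.COLOR_RGB2HSV)
COL={'red':[((0,130,60),(8,255,255)),((172,130,60),(180,255,255))],'green':[((45,120,40),(80,255,255))],'yellow':[((20,140,90),(35,255,255))],'blue':[((100,150,30),(125,255,255))]}
def mask(c,k):
    h=hsv(c); return sum(cv2.inRange(h,np.array(a),np.array(b)) for a,b in COL[k])
E
python3 - <<'E'
from h import *
for n in ['top','scene']:
    c=pickle.load(open(n+'0.pkl','rb'))
    g=c['depth']; 
    for k in COL:
        m=mask(c,k); N,L,S,C=cv2.connectedComponentsWithStats(m)
        for i in range(1,N):
            if S[i,4]<15: continue
            v,u=np.nonzero((L==i)&(g>0)); P=pts(c,np.c_[u,v],depth=g[v,u])
            if len(P): print(n,k,S[i],C[i].round(1),'med',np.median(P,0).round(4),'max',np.percentile(P,98,axis=0).round(4),'min',np.percentile(P,2,axis=0).round(4))
    # table check
    print('z table', [pts(c,[uv],depth=[g[uv[1],uv[0]]]).round(4) for uv in [(250,250),(200,250),(330,300)]])
c=pickle.load(open('top0.pkl','rb'))
cv2.imwrite('pics/t1.png',cv2.cvtColor(cv2.resize(c['pixels'][110:220,150:350],None,fx=4,fy=4,interpolation=cv2.INTER_CUBIC),cv2.COLOR_RGB2BGR))
c=pickle.load(open('scene0.pkl','rb'))
cv2.imwrite('pics/s1.png',cv2.cvtColor(cv2.resize(c['pixels'][150:290,170:340],None,fx=4,fy=4,interpolation=cv2.INTER_CUBIC),cv2.COLOR_RGB2BGR))
E
```

```text
top red [312 158   6  11  39] [314.7 162.4] med [ 0.602  -0.1693  0.0964] max [ 0.6156 -0.1605  0.1008] min [ 0.5873 -0.1757  0.0871]
top green [169 177   6   9  44] [171.2 180.8] med [0.538  0.2722 0.0902] max [0.5507 0.2792 0.0952] min [0.526  0.2652 0.0801]
top yellow [188 175   5   9  36] [190.4 178.9] med [0.5453 0.2135 0.0901] max [0.5581 0.2204 0.0931] min [0.533  0.2078 0.0848]
top blue [  39    0   80   23 1256] [78.8  8.9] med [ 1.2481  0.72   -0.1835] max [ 1.2948  0.8487 -0.1747] min [ 1.2183  0.602  -0.2423]
top blue [259  78   7   8  48] [262.   81.8] med [ 0.8816 -0.0041  0.0211] max [0.8926 0.006  0.0367] min [ 0.8736 -0.0141  0.0115]
top blue [269  79  15   7 101] [276.1  82. ] med [ 0.8821 -0.0508  0.0204] max [ 0.8938 -0.0274  0.0362] min [ 0.8727 -0.074   0.0125]
top blue [287  79   9   7  57] [291.1  82.2] med [ 0.8812 -0.1003  0.0215] max [ 0.8924 -0.0871  0.035 ] min [ 0.8743 -0.1145  0.0143]
top blue [300  79  11   7  70] [305.1  82.3] med [ 0.8808 -0.1474  0.0222] max [ 0.8914 -0.1307  0.0367] min [ 0.8741 -0.163   0.0165]
top blue [315  79   8   7  52] [318.
[... 4248 characters left out ...]
4] min [0.5141 0.1942 0.01  ]
scene blue [122 250  10   7  42] [126.7 252.9] med [ 0.8893 -0.1026  0.0241] max [ 0.8945 -0.0955  0.0345] min [ 0.879  -0.1233  0.0134]
scene blue [170 253   9   8  46] [174.2 256.4] med [ 0.8    -0.0059  0.0222] max [0.8044 0.0042 0.0335] min [ 0.7892 -0.0201  0.0131]
scene blue [130 258  13  11  87] [135.8 262.7] med [ 0.8889 -0.0581  0.0241] max [ 0.8945 -0.0363  0.0346] min [ 0.8781 -0.08    0.0122]
scene blue [141 270  10   8  54] [145.6 273.1] med [ 0.8881 -0.0039  0.0236] max [0.895  0.0041 0.0336] min [ 0.8776 -0.0201  0.0126]
z table [array([[ 6.142e-01,  9.620e-02, -4.000e-04]]), array([[ 0.7187, -0.0016, -0.0013]]), array([[0.5869, 0.3645, 0.0028]])]
```

View pics/t1.png

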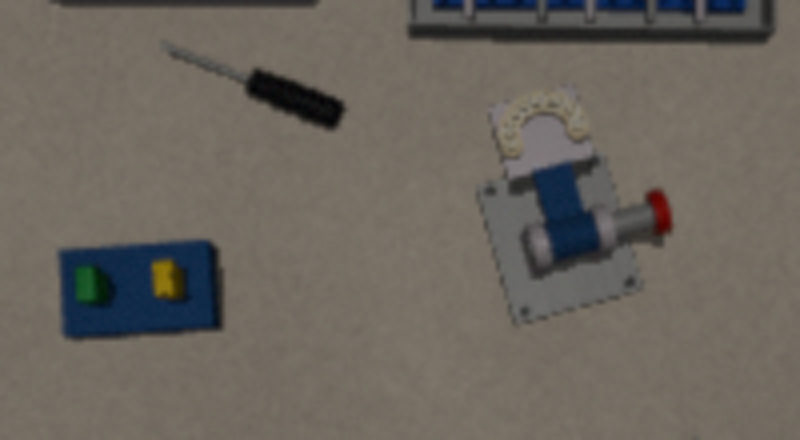

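View pics/s1.png

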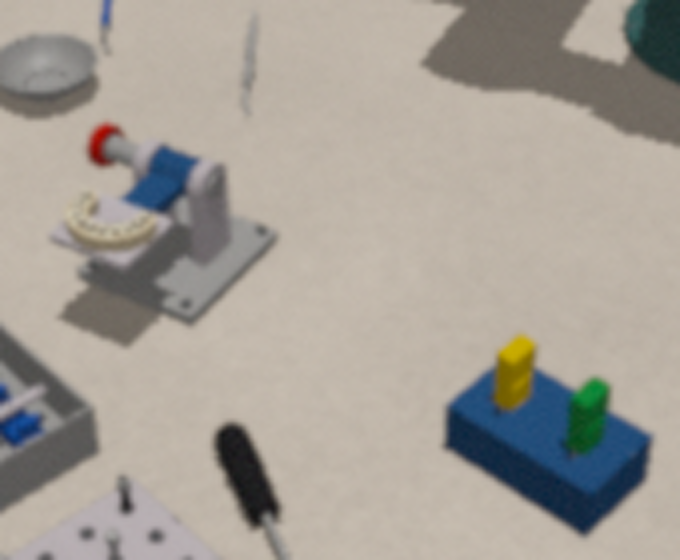

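```bash
cat >> h.py <<'E'
def toolR(deg):
    a=np.radians(deg); x=np.array([np.cos(a),np.sin(a),0]); z=np.array([0,0,-1.]); return np.c_[x,np.cross(z,x),z]
def go(target,deg=None):
    s=bot.read_state(); R0=R.from_rotvec(s['tcp_rot']).as_matrix(); d=R0.T@(np.array(target)-s['tool_pos'])*1000
    a0=np.degrees(np.arctan2(R0[1,0],R0[0,0])); t=0 if deg is None else -(deg-a0)
    print('shift mm',d.round(1),'turn',round(t,2),'| now',s['tool_pos'].round(4),'ang',round(a0,2),'t',s['time'])
E
python3 - <<'E'
from h import *
s=bot.read_state(); R0=R.from_rotvec(s['tcp_rot']).as_matrix()
c=pickle.load(open('wrist0.pkl','rb')); Rc=R.from_rotvec(c['attitude']).as_matrix()
print('cam in tool',R0.T@(c['xyz']-s['tool_pos']),'\n',R0.T@Rc)
t=pickle.load(open('top0.pkl','rb'))
# base corners from crop
for P in [(477,188),(600,155),(640,287),(518,325)]:
    print(pts(t,[(P[0]/4+150-.4,P[1]/4+110-.4)],z=.012).round(4))
for P in [(60,250),(214,241),(220,328),(66,337)]:
    print(pts(t,[(P[0]/4+150-.4,P[1]/4+110-.4)],z=.042).round(4))
yh=np.array([-np.sin(.27),np.cos(.27)])
go([.605+.1*-yh[0]*0+.0,-.13,.25],106)
E
```

```text
cam in tool [ 0.08233885  0.00031207 -0.14272023] 
 [[ 7.00824461e-05  9.46244741e-01  3.23451520e-01]
 [ 9.99999361e-01 -4.31248791e-04  1.04493093e-03]
 [ 1.12824848e-03  3.23451240e-01 -9.46244166e-01]]
[[ 0.6323 -0.0301  0.012 ]]
[[ 0.6614 -0.1316  0.012 ]]
[[ 0.552 -0.165  0.012]]
[[ 0.5192 -0.065   0.012 ]]
[[0.5717 0.3045 0.042 ]]
[[0.5808 0.1815 0.042 ]]
[[0.5108 0.1749 0.042 ]]
[[0.5019 0.2974 0.042 ]]
shift mm [ 491.7 -298.8  -19.2] turn -80.74 | now [ 0.2878 -0.61    0.2302] ang 25.26 t 0.15
```

Emit:
move_arm(steps=[[492, -299, -19, -81, 0], [492, -299, -19, -81, 0], [492, -299, -19, -81, 0], [492, -299, -19, -81, 0], [492, -299, -19, -81, 0], [492, -299, -19, -81, 0], [492, -299, -19, -81, 0], [492, -299, -19, -81, 0], [492, -299, -19, -81, 0], [492, -299, -19, -81, 0], [492, -299, -19, -81, 0], [492, -299, -19, -81, 0], [492, -299, -19, -81, 0], [492, -299, -19, -81, 0], [492, -299, -19, -81, 0], [492, -299, -19, -81, 0], [492, -299, -19, -81, 0], [492, -299, -19, -81, 0]])

```text
time: 1.95
tool_pos: [0.605, -0.131, 0.2504]
tcp_rot: [1.887, 2.512, -0.0]
wrist_force: [0.2, 0.1, 0.6]
width: 0.003
```

```bash
python3 - <<'E'
from h import *
c=snap('wrist','w1'); go([.605,-.13,.25],106); print(bot.read_state()['width'])
E
```

```text
shift mm [0.9 0.2 0.4] turn 0.19 | now [ 0.6051 -0.1309  0.2504] ang 106.19 t 2.0
-0.0036774136664605656
```

View pics/w1.png

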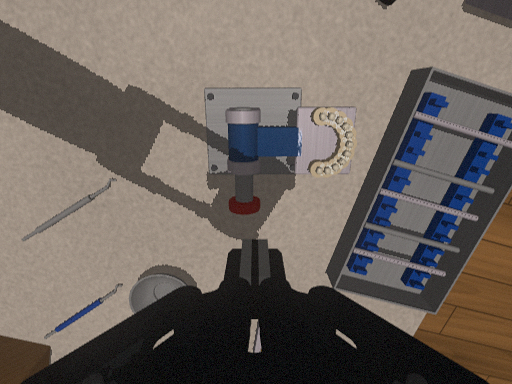

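The wrist view shows the shaft running vertically at column ~243, the head at (244,204), and the base corners at (205,88), (301,88), (207,174) and (300,174).

```bash
python3 - <<'E'
from h import *
c=pickle.load(open('w1.pkl','rb'))
uv,P=cloud(c)
sel=(uv[:,0]>190)&(uv[:,0]<320)&(uv[:,1]>75)&(uv[:,1]<190)&(P[:,2]>.007)&(P[:,2]<.017)
m=np.zeros(c['depth'].shape,np.uint8); m[uv[sel][:,1],uv[sel][:,0]]=255
N,L,S,C=cv2.connectedComponentsWithStats(m); i=1+np.argmax(S[1:,4])
mm=sum((L==j) for j in range(1,N) if S[j,4]>40); v,u=np.nonzero(mm)
hull=cv2.convexHull(np.c_[u,v].astype(np.int32))
W=pts(c,hull[:,0],z=.012)[:,:2].astype(np.float32)
(cx,cy),(w,h),a=cv2.minAreaRect(W*1000); print('base',cx,cy,w,h,a)
# red head
r=mask(c,'red')>0
v,u=np.nonzero(cv2.medianBlur((r*255).astype(np.uint8),3)); k=(u>210)&(u<280)&(v>180)&(v<225); u,v=u[k],v[k]
print('head px',u.min(),u.max(),v.min(),v.max())
H=pts(c,np.c_[u,v],depth=c['depth'][v,u])
yaw=np.radians(16.3); ax=np.array([np.cos(yaw),np.sin(yaw)]); ay=np.array([-np.sin(yaw),np.cos(yaw)])
def hf(P): return np.c_[P[:,:2]@ax,P[:,:2]@ay,P[:,2]]
print('head hf',np.percentile(hf(H),[1,50,99],axis=0).round(4))
# lugs: z 90..101 , eye etc: profile of centre line per y
Q=hf(P); s=(uv[:,0]>215)&(uv[:,0]<275)&(uv[:,1]>95)&(uv[:,1]<216)&(Q[:,2]>.06)
q=Q[s]
for y0 in np.arange(q[:,1].min(),q[:,1].max(),.006):
    b=q[(q[:,1]>=y0)&(q[:,1]<y0+.006)]
    if len(b)>5: print((y0+.003).round(4),len(b),'x',b[:,0].min().round(4),b[:,0].max().round(4),'mid',((b[:,0].min()+b[:,0].max())/2).round(4),'zmax',np.percentile(b[:,2],97).round(4))
cv2.imwrite('pics/w1c.png',cv2.cvtColor(cv2.resize(c['pixels'][80:220,190:370],None,fx=4,fy=4,interpolation=cv2.INTER_CUBIC),cv2.COLOR_RGB2BGR))
E
```

```text
base 591.7196044921875 -96.93904876708984 119.32302856445312 108.25096893310547 16.17880630493164
head px 229 259 197 214
head hf [[ 0.5143 -0.3398  0.0683]
 [ 0.5316 -0.3289  0.0942]
 [ 0.548  -0.3247  0.0988]]
-0.3339 138 x 0.5141 0.548 mid 0.531 zmax 0.0984
-0.3279 266 x 0.5141 0.548 mid 0.5311 zmax 0.0984
-0.3219 105 x 0.5178 0.5435 mid 0.5307 zmax 0.0921
-0.3159 96 x 0.521 0.5402 mid 0.5306 zmax 0.0908
-0.3099 90 x 0.5213 0.5402 mid 0.5308 zmax 0.0906
-0.3039 96 x 0.5214 0.5403 mid 0.5309 zmax 0.0909
-0.2979 94 x 0.5216 0.5403 mid 0.5309 zmax 0.0906
-0.2919 93 x 0.5146 0.5479 mid 0.5312 zmax 0.0987
-0.2859 189 x 0.5133 0.5478 mid 0.5306 zmax 0.0986
-0.2799 207 x 0.513 0.5482 mid 0.5306 zmax 0.0985
-0.2739 225 x 0.5161 0.5637 mid 0.5399 zmax 0.0964
-0.2679 256 x 0.5162 0.5636 mid 0.5399 zmax 0.0967
-0.2619 275 x 0.515 0.5635 mid 0.5393 zmax 0.0968
-0.2559 278 x 0.5153 0.5634 mid 0.5393 zmax 0.0966
-0.2499 283 x 0.5155 0.5633 mid 0.5394 zmax 0.0967
-0.2439 242 x 0.5158 0.5635 mid 0.5397 zmax 0.097
-0.2379 199 x 0.5141 0.5488 mid 0.5315 zmax 0.0989
-0.2319 214 x 0.5132 0.5488 mid 0.531 zmax 0.0989
-0.2259 138 x 0.5131 0.5488 mid 0.5309 zmax 0.0982
```

View pics/w1c.png

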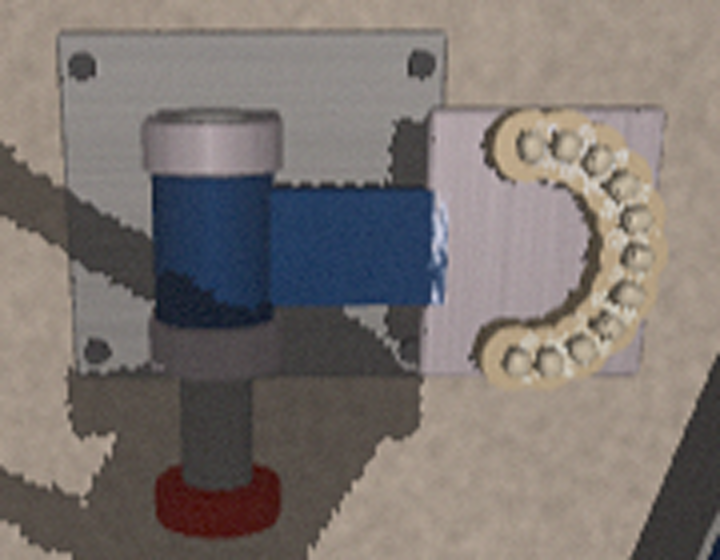

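Emit:
move_arm(steps=[[-50, -14, 0, 0, 0], [-76, -14, 20, 0, 0], [-76, -14, 70, 0, 0], [-76, -14, 120, 0, 0], [-76, -14, 165, 0, 0], [-76, -14, 178, 0, 0], [-76, -14, 178, 0, 0], [-76, -14, 178, 0, 0]])

```text
time: 2.8
tool_pos: [0.6149, -0.2076, 0.0745]
tcp_rot: [1.883, 2.511, 0.001]
wrist_force: [0.4, -0.0, 0.5]
width: 0.0
```

```bash
cat >> h.py <<'E'
YAW=np.radians(16.2); AX=np.array([np.cos(YAW),np.sin(YAW)]); AY=np.array([-np.sin(YAW),np.cos(YAW)])
def hf(P): P=np.atleast_2d(P); return np.c_[P[:,:2]@AX,P[:,:2]@AY,P[:,2]]
def st():
    s=bot.read_state(); print('t',s['time'],'hf',hf(s['tool_pos']).round(4),'F hf',hf(s['wrist_force']).round(2),'T',s['torque'].round(3),'w',round(s['width'],3)); return s
E
python3 - <<'E'
from h import *
st(); snap('wrist','w2'); snap('scene','s2')
E
```

```text
t 2.8 hf [[ 0.5325 -0.3709  0.0745]] F hf [[ 0.39 -0.12  0.55]] T [-0.017 -0.047  0.035] w 0.0
```

View pics/w2.png

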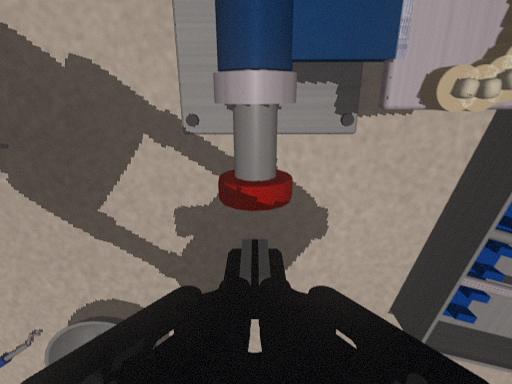

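Emit:
move_arm(steps=[[8, 0, 3, 0, 0], [16, 0, 3, 0, 0], [19, 0, 3, 0, 0], [21, 0, 3, 0, 0], [23, 0, 3, 0, 0], [25, 0, 3, 0, 0], [27, 0, 3, 0, 0], [29, 0, 3, 0, 0], [31, 0, 3, 0, 0], [31, 0, 3, 0, 0]])

```text
time: 3.9
tool_pos: [0.6052, -0.1789, 0.0696]
tcp_rot: [1.883, 2.511, -0.002]
wrist_force: [-0.0, -5.9, -0.6]
width: -0.0
```

```bash
python3 - <<'E'
from h import *
st()
E
```

```text
t 3.9 hf [[ 0.5312 -0.3406  0.0696]] F hf [[-1.65 -5.62 -0.63]] T [-0.74  -0.128 -0.   ] w -0.0
```

Emit:
move_arm(steps=[[2, 0, 0, 0, 0], [4, 0, 0, 0, 0], [6, 0, 0, 0, 0], [8, 0, 0, 0, 0], [10, 0, 0, 0, 0], [12, 0, 0, 0, 0], [14, 0, 0, 0, 0], [16, 0, 0, 0, 0], [18, 0, 0, 0, 0], [20, 0, 0, 0, 0], [22, 0, 0, 0, 0], [22, 0, 0, 0, 0]])

```text
time: 5.1
tool_pos: [0.5989, -0.1578, 0.0696]
tcp_rot: [1.883, 2.511, -0.002]
wrist_force: [0.5, -4.7, -0.9]
width: 0.002
```

```bash
python3 - <<'E'
from h import *
st(); c=snap('wrist','w3'); snap('scene','s3')
E
```

```text
t 5.1 hf [[ 0.5311 -0.3186  0.0696]] F hf [[-0.85 -4.68 -0.85]] T [-0.77  -0.044  0.009] w 0.002
```

View pics/w3.png

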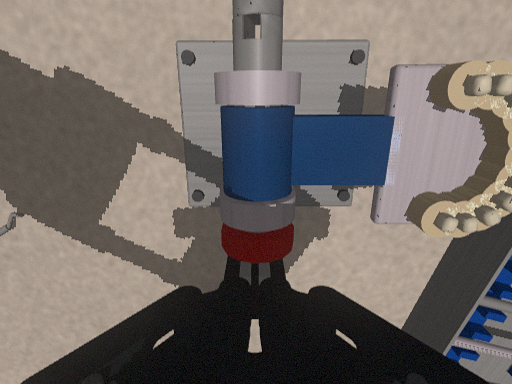

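The hole has come out at px (255,28) and the head is about 6 mm from the lug. I'll creep the rest.

Emit:
move_arm(steps=[[1, 0, 0, 0, 0], [2, 0, 0, 0, 0], [3, 0, 0, 0, 0], [4, 0, 0, 0, 0], [4, 0, 0, 0, 0]])

```text
time: 5.7
tool_pos: [0.5979, -0.1541, 0.0696]
tcp_rot: [1.883, 2.511, -0.002]
wrist_force: [1.1, -4.8, -0.8]
width: -0.005
```

Emit:
move_arm(steps=[[0.5, 0, 0, 0, 0], [1, 0, 0, 0, 0], [1, 0, 0, 0, 0]])

```text
time: 6.0
tool_pos: [0.5976, -0.1534, 0.0696]
tcp_rot: [1.883, 2.511, -0.003]
wrist_force: [0.8, -6.0, -0.6]
width: 0.002
```

Emit:
move_arm(steps=[[0.5, 0, 0, 0, 0], [1, 0, 0, 0, 0], [1, 0, 0, 0, 0]])

```text
time: 6.3
tool_pos: [0.5977, -0.1534, 0.0697]
tcp_rot: [1.882, 2.51, -0.004]
wrist_force: [1.3, -9.8, -1.2]
width: 0.001
```

Emit:
move_arm(steps=[[0.5, 0, 0, 0, 0], [1, 0, 0, 0, 0], [1, 0, 0, 0, 0]])

```text
time: 6.6
tool_pos: [0.5977, -0.1534, 0.0697]
tcp_rot: [1.88, 2.509, -0.005]
wrist_force: [1.9, -11.5, -3.7]
width: 0.001
```

```bash
python3 - <<'E'
from h import *
st(); c=snap('wrist','w4')
cv2.imwrite('pics/w4c.png',cv2.cvtColor(cv2.resize(c['pixels'][0:280,180:340],None,fx=2,fy=2,interpolation=cv2.INTER_CUBIC),cv2.COLOR_RGB2BGR))
E
```

```text
t 6.6 hf [[ 0.5312 -0.314   0.0697]] F hf [[ -1.41 -11.52  -3.72]] T [-1.92  -0.316  0.053] w 0.001
```

View pics/w4c.png

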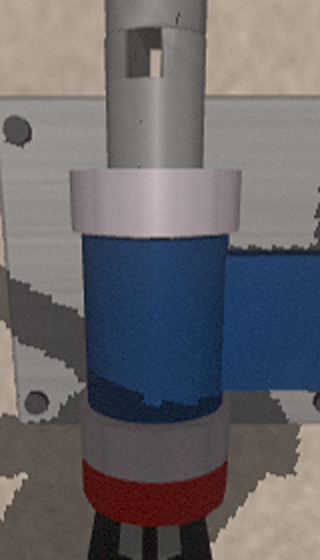

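Emit:
move_arm(steps=[[-4, 0, 0, 0, 0], [-12, 0, 0, 0, 0], [-20, 0, -20, 0, 0], [-20, 0, -65, 0, 0], [0, 0, -80, 0, 0], [40, 0, -80, 0, 0], [70, 0, -80, 0, 0], [76, 0, -80, 0, 0], [76, 0, -80, 0, 0], [76, 0, -80, 0, 0]])

```text
time: 7.65
tool_pos: [0.5755, -0.077, 0.1493]
tcp_rot: [1.884, 2.513, -0.0]
wrist_force: [-0.1, -0.0, 0.2]
width: 0.001
```

```bash
python3 - <<'E'
from h import *
st(); c=snap('wrist','w5')
E
```

```text
t 7.65 hf [[ 0.5312 -0.2345  0.1493]] F hf [[-0.12  0.01  0.21]] T [-0.021  0.041 -0.007] w 0.001
```

View pics/w5.png

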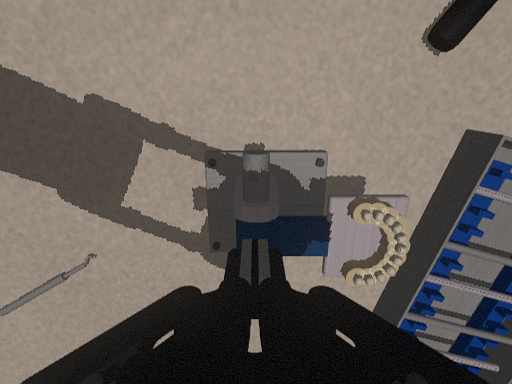

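```bash
python3 - <<'E'
from h import *
c=pickle.load(open('w5.pkl','rb'))
I=c['pixels'][140:230,210:310].astype(float); I=np.clip(I*2.2,0,255).astype(np.uint8)
cv2.imwrite('pics/w5c.png',cv2.cvtColor(cv2.resize(I,None,fx=6,fy=6,interpolation=cv2.INTER_CUBIC),cv2.COLOR_RGB2BGR))
c=pickle.load(open('w4.pkl','rb'))
I=c['pixels'][0:90,210:310]
cv2.imwrite('pics/w4d.png',cv2.cvtColor(cv2.resize(I,None,fx=6,fy=6,interpolation=cv2.INTER_CUBIC),cv2.COLOR_RGB2BGR))
E
```

```text
(no output)
```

View pics/w5c.png

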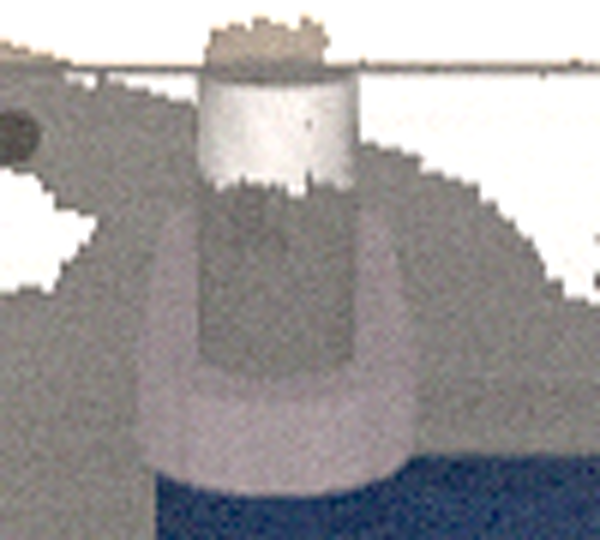

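View pics/w4d.png

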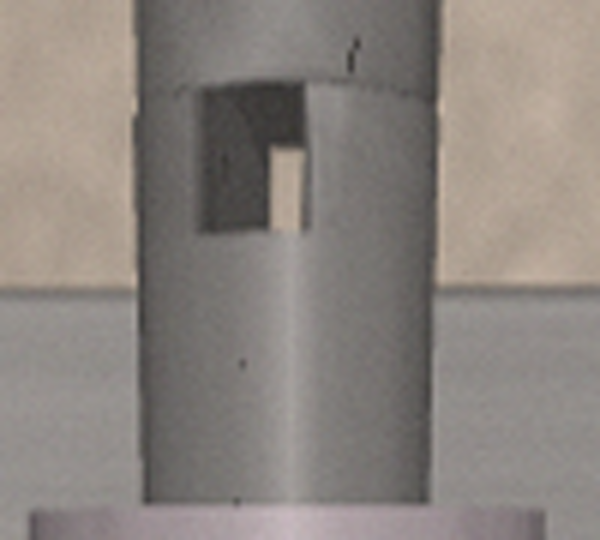

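The w4 zoom shows the hole mouth at crop x 200–305 and y 83–232, on a shaft spanning 137–437. So the mouth sits about 2.3 mm toward -x.

```bash
python3 - <<'E'
from h import *
c=pickle.load(open('w4.pkl','rb'))
f=lambda x,y:(210+x/6-.42, y/6-.42)
for n,x,y,z in [('mouth c',252,158,.0897),('L',200,158,.0897),('R',305,158,.0897),('near',252,232,.0897),('far',252,83,.0897),('shaftL',137,158,.08),('shaftR',437,158,.08),('lugface edge',287,507,.098)]:
    print(n,hf(pts(c,[f(x,y)],z=z)).round(4))
# rack look target
t=pickle.load(open('top0.pkl','rb'))
c1=np.mean([pts(t,[(P[0]/4+150-.4,P[1]/4+110-.4)],z=.042)[0] for P in [(60,250),(214,241),(220,328),(66,337)]],axis=0); print(c1)
go([.53,.235,.16],86)
E
```

```text
mouth c [[ 0.5288 -0.2074  0.0897]]
L [[ 0.5256 -0.2074  0.0897]]
R [[ 0.5321 -0.2074  0.0897]]
near [[ 0.5288 -0.2114  0.0897]]
far [[ 0.5288 -0.2034  0.0897]]
shaftL [[ 0.5211 -0.2056  0.08  ]]
shaftR [[ 0.541  -0.2055  0.08  ]]
lugface edge [[ 0.531  -0.2276  0.098 ]]
[0.54130283 0.23955888 0.042     ]
shift mm [312.6  43.6 -10.9] turn 20.23 | now [ 0.5756 -0.0773  0.1493] ang 106.23 t 7.7
```

```bash
python3 - <<'E'
from h import *
go([.54,.235,.2],94.4)
E
```

```text
shift mm [309.8  53.2 -50.9] turn 11.83 | now [ 0.5756 -0.0773  0.1493] ang 106.23 t 7.7
```

Emit:
move_arm(steps=[[40, 0, -40, 0, 50], [80, 20, -51, 8, 100], [310, 53, -51, 12, 100], [310, 53, -51, 12, 100], [310, 53, -51, 12, 100], [310, 53, -51, 12, 100], [310, 53, -51, 12, 100], [310, 53, -51, 12, 100], [310, 53, -51, 12, 100], [310, 53, -51, 12, 100], [310, 53, -51, 12, 100]])

```text
time: 8.8
tool_pos: [0.5398, 0.2344, 0.2002]
tcp_rot: [2.14, 2.3, -0.001]
wrist_force: [-0.4, -0.0, -0.4]
width: 1.002
```

```bash
python3 - <<'E'
from h import *
s=st(); c=snap('wrist','w6'); print(s['tool_pos'],s['wrist_force'])
for k in ['green','yellow']:
    m=mask(c,k); N,L,S,C=cv2.connectedComponentsWithStats(m); i=1+np.argmax(S[1:,4])
    v,u=np.nonzero(L==i); P=pts(c,np.c_[u,v],depth=c['depth'][v,u])
    top=P[P[:,2]>.087]; print(k,S[i],'top z',np.median(top[:,2]).round(4),'n',len(top)); 
    r=cv2.minAreaRect((top[:,:2]*1000).astype(np.float32)); print(r)
uv,P=cloud(c); m=mask(c,'blue')>0
q=P[m[uv[:,1],uv[:,0]]]; q=q[(q[:,2]>.037)&(q[:,2]<.047)&(abs(q[:,0]-.54)<.06)&(abs(q[:,1]-.24)<.09)]; print('rack',cv2.minAreaRect((q[:,:2]*1000).astype(np.float32)),np.median(q[:,2]))
E
```

```text
t 8.8 hf [[0.5838 0.0745 0.2002]] F hf [[-0.34  0.1  -0.36]] T [-0.046 -0.009 -0.027] w 1.002
[0.5398222  0.23440425 0.20015156] [-3.55788551e-01 -3.50939952e-04 -3.64842854e-01]
green [243 132  32  25 677] top z 0.0893 n 560
((538.3052368164062, 291.6273498535156), (27.170591354370117, 51.261653900146484), 4.044434070587158)Traceback (most recent call last):
  File "<stdin>", line 4, in <module>
    return _wrapfunc(a, 'argmax', axis=axis, out=out, **kwds)
    return bound(*args, **kwds)
ValueError: attempt to get argmax of an empty sequence
```

View pics/w6.png

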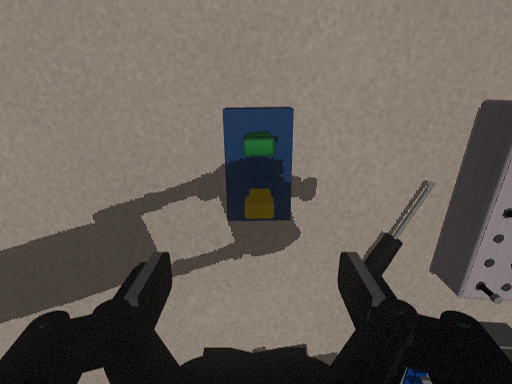

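```bash
python3 - <<'E'
from h import *
c=pickle.load(open('w6.pkl','rb'))
a=np.radians(4.4); B=np.c_[[np.cos(a),np.sin(a)],[-np.sin(a),np.cos(a)]]
m=mask(c,'green'); m=cv2.morphologyEx(m,cv2.MORPH_OPEN,np.ones((3,3))); v,u=np.nonzero(m)
P=pts(c,np.c_[u,v],depth=c['depth'][v,u]); P=P[(P[:,2]>.0865)&(P[:,2]<.093)]; q=P[:,:2]@B
print(np.percentile(q,[0,1,5,50,95,99,100],axis=0).round(4))
r=cv2.minAreaRect((P[np.all(np.abs(q-np.median(q,0))<[.02,.012],axis=1)][:,:2]*1000).astype(np.float32)); print(r)
h=hsv(c); bl=((h[...,0]>100)&(h[...,0]<130)&(h[...,1]>120)); uv,PP=cloud(c); k=bl[uv[:,1],uv[:,0]]&(PP[:,2]>.037)&(PP[:,2]<.047)&(uv[:,0]>210)&(uv[:,0]<300)&(uv[:,1]<225)
print('rack',cv2.minAreaRect((PP[k][:,:2]*1000).astype(np.float32)))
I=np.clip(c['pixels'][95:230,210:310]*1.8,0,255).astype(np.uint8)
cv2.imwrite('pics/w6c.png',cv2.cvtColor(cv2.resize(I,None,fx=4,fy=4,interpolation=cv2.INTER_CUBIC),cv2.COLOR_RGB2BGR))
E
```

```text
[[0.5454 0.2238]
 [0.5454 0.2239]
 [0.5465 0.2249]
 [0.5585 0.232 ]
 [0.5708 0.2388]
 [0.5724 0.2395]
 [0.5725 0.2396]]
((539.5537719726562, 273.8759765625), (27.16949462890625, 15.760148048400879), 4.1236114501953125)
rack ((541.9561157226562, 244.04635620117188), (69.56442260742188, 119.63308715820312), 4.843264579772949)
```

View pics/w6c.png

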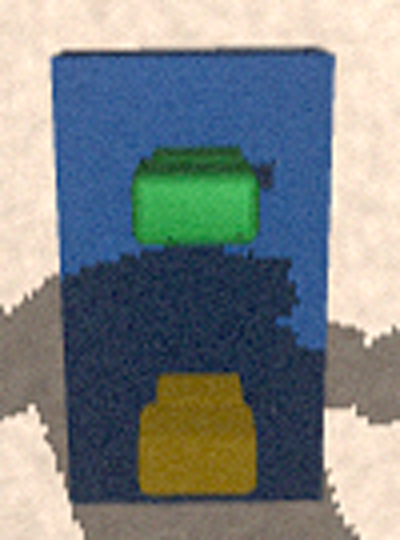

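Green grip is at (0.5396, 0.2739) with yaw about 4.5°, and the rack geometry agrees.

```bash
python3 - <<'E'
from h import *
go([.5396,.2739,.060],94.5)
E
```

```text
shift mm [ 39.4   2.7 140.2] turn -0.37 | now [0.5398 0.2345 0.2002] ang 94.13 t 8.85
```

Emit:
move_arm(steps=[[39.5, 2.5, 0, -0.4, 65], [39.5, 2.5, 40, -0.4, 65], [39.5, 2.5, 80, -0.4, 65], [39.5, 2.5, 110, -0.4, 65], [39.5, 2.5, 130, -0.4, 65], [39.5, 2.5, 140, -0.4, 65], [39.5, 2.5, 140, -0.4, 65], [39.5, 2.5, 140, -0.4, 65]])

```text
time: 9.65
tool_pos: [0.5398, 0.2755, 0.0613]
tcp_rot: [2.13, 2.309, 0.002]
wrist_force: [-0.2, -0.2, 0.3]
width: 0.65
```

```bash
python3 - <<'E'
from h import *
st(); go([.5396,.2739,.060],94.5); c=snap('wrist','w7')
E
```

```text
t 9.65 hf [[0.5952 0.1139 0.0613]] F hf [[-0.25 -0.11  0.3 ]] T [ 0.029 -0.04   0.067] w 0.65
shift mm [-1.6 -0.4  1.3] turn 0.11 | now [0.5398 0.2755 0.0613] ang 94.61 t 9.65
```

View pics/w7.png

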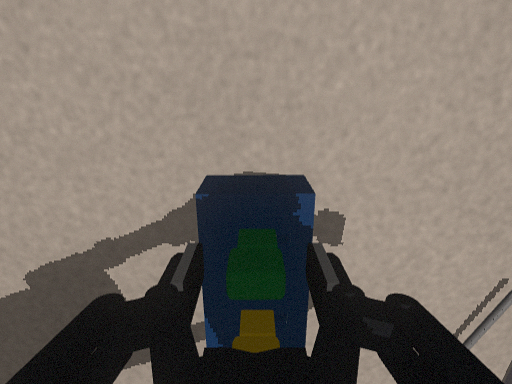

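The grip is centred between the jaws, so I close.

Emit:
move_arm(steps=[[-1, 0, 1, 0, 45], [-1, 0, 1, 0, 32], [-1, 0, 1, 0, 20], [-1, 0, 1, 0, 15], [-1, 0, 1, 0, 15], [-1, 0, 1, 0, 15], [-1, 0, 1, 0, 15]], newtons=60)

```text
time: 10.4
tool_pos: [0.5399, 0.2749, 0.0607]
tcp_rot: [2.128, 2.309, 0.003]
wrist_force: [-0.6, -1.5, 5.4]
width: 0.321
```

```bash
python3 - <<'E'
from h import *
s=st(); print(s['tool_pos']); 
E
```

```text
t 10.4 hf [[0.5952 0.1134 0.0607]] F hf [[-1.   -1.29  5.43]] T [-0.158  0.011 -0.029] w 0.321
[0.5399124  0.27492469 0.0607403 ]
```

Emit:
move_arm(steps=[[0, 0, -5, 0, 15], [0, 0, -15, 0, 15], [0, 0, -30, 0, 15], [0, 0, -50, 0, 15], [0, 0, -80, 0, 15], [0, 0, -110, 0, 15], [0, 0, -130, 0, 15], [0, 0, -130, 0, 15], [0, 0, -130, 0, 15]])

```text
time: 11.3
tool_pos: [0.5391, 0.2747, 0.19]
tcp_rot: [2.129, 2.309, 0.002]
wrist_force: [-0.1, 0.3, -1.2]
width: 0.317
```

```bash
python3 - <<'E'
from h import *
s=st(); print(s['tool_pos']); c=snap('wrist','w8'); snap('scene','s8')
I=np.clip(c['pixels'][180:350,180:330]*1.8,0,255).astype(np.uint8)
cv2.imwrite('pics/w8c.png',cv2.cvtColor(cv2.resize(I,None,fx=4,fy=4,interpolation=cv2.INTER_CUBIC)[:600],cv2.COLOR_RGB2BGR))
E
```

```text
t 11.3 hf [[0.5943 0.1134 0.19  ]] F hf [[ 0.02  0.35 -1.17]] T [-0.014 -0.032 -0.009] w 0.317
[0.5390697  0.2747017  0.19004781]
```

View pics/w8c.png

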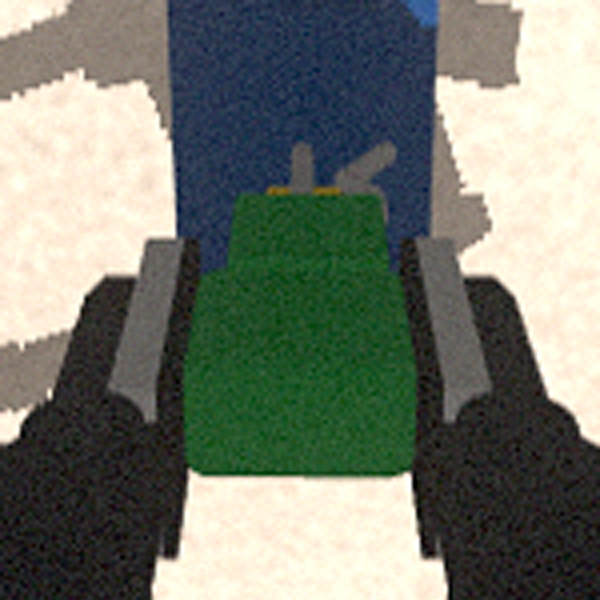

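View pics/s8.png

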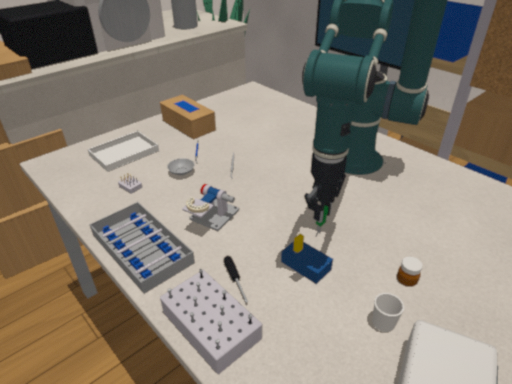

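The clip is in hand. The straight leg's tip shows at about px (255,216), with the bent leg on tool +y.

```bash
python3 - <<'E'
from h import *
c=pickle.load(open('w8.pkl','rb')); s=bot.read_state(); R0=R.from_rotvec(s['tcp_rot']).as_matrix(); print('z axis tool',R0[:,2].round(4))
for n,x,y,z in [('tip end',301,143,.139),('leg L',291,175,.142),('leg R',312,175,.142),('grip top L near',190,470,.190+.0158+.013),('grip R near',413,470,.190+.0288),('grip far L',200,272,.193),('grip far R',402,272,.193)]:
    p=pts(c,[(180+x/4-.4,180+y/4-.4)],z=z)[0]; print(n,((p-s['tool_pos'])@R0*1000).round(2))
m=cv2.inRange(hsv(c),np.array((45,90,15)),np.array((80,255,255))); v,u=np.nonzero(m); k=(u>220)&(u<290)&(v>220)&(v<310); P=pts(c,np.c_[u[k],v[k]],depth=c['depth'][v[k],u[k]]); q=(P-s['tool_pos'])@R0*1000
t=q[q[:,2]<np.percentile(q[:,2],3)+3]; print(np.percentile(t,[1,50,99],axis=0).round(2), len(t))
E
```

```text
z axis tool [-0.0025 -0.0011 -1.    ]
tip end [ 0.94  0.83 48.73]
leg L [-3.96 -0.96 45.74]
leg R [-3.96  2.77 45.73]
grip top L near [ -6.57 -12.55 -31.03]
grip R near [ -6.6   13.46 -31.09]
grip far L [  5.06 -13.02  -5.24]
grip far R [ 5.04 14.09 -5.31]
[[ -7.76 -12.89 -40.14]
 [  0.68   0.   -31.  ]
 [  9.5   13.33 -29.12]] 1643
```

```bash
python3 - <<'E'
from h import *
w=lambda x,y,z: np.r_[x*AX+y*AY,z]
go(w(.5282,-.2164,.190),106.2); 
E
```

```text
shift mm [-335.8    2.5   -2. ] turn -11.55 | now [0.5378 0.2741 0.1877] ang 94.65 t 11.4
```

```bash
python3 - <<'E'
from h import *
for i in range(3):
    s=bot.read_state(); print(s['time'],s['tool_pos'].round(4),s['joint_vel'].round(3)); bot.read_camera('top')
E
```

```text
11.4 [0.5378 0.2741 0.1877] [-0.001  0.011  0.009 -0.001  0.001  0.002]
11.45 [0.5377 0.274  0.1873] [-0.001  0.009 -0.001 -0.002 -0.    -0.   ]
11.5 [0.5377 0.274  0.1873] [-0.001  0.003 -0.005 -0.    -0.001  0.   ]
```

Emit:
move_arm(steps=[[-40, 0, -10, -2, 15], [-80, 0, -10, -5, 15], [-120, 1, -10, -8, 15], [-160, 1, -10, -11.5, 15], [-200, 1, -10, -11.5, 15], [-240, 2, -10, -11.5, 15], [-280, 2, -10, -11.5, 15], [-310, 3, -5, -11.5, 15], [-330, 3, 5, -11.5, 15], [-336, 3, 20, -11.5, 15], [-336, 3, 35, -11.5, 15], [-336, 3, 35, -11.5, 15], [-336, 3, 35, -11.5, 15], [-336, 3, 35, -11.5, 15]])

```text
time: 12.95
tool_pos: [0.5695, -0.059, 0.1546]
tcp_rot: [1.885, 2.513, 0.001]
wrist_force: [0.7, -0.2, -0.8]
width: 0.314
```

```bash
python3 - <<'E'
from h import *
bot.read_camera('top');bot.read_camera('top')
s=st(); print(s['tool_pos']); w=lambda x,y,z: np.r_[x*AX+y*AY,z]
go(w(.5282,-.2164,.151),106.2)
c=snap('wrist','w9'); snap('scene','s9')
I=np.clip(c['pixels'][130:280,180:330]*2.,0,255).astype(np.uint8)
cv2.imwrite('pics/w9c.png',cv2.cvtColor(cv2.resize(I,None,fx=4,fy=4,interpolation=cv2.INTER_CUBIC)[:600],cv2.COLOR_RGB2BGR))
E
```

```text
t 13.05 hf [[ 0.5307 -0.216   0.1552]] F hf [[ 0.27 -0.   -0.14]] T [ 0.019 -0.011  0.039] w 0.317
[ 0.56984064 -0.059365    0.15517085]
shift mm [-0.4 -2.5  4.2] turn 0.02 | now [ 0.5698 -0.0594  0.1552] ang 106.22 t 13.05
```

View pics/w9c.png

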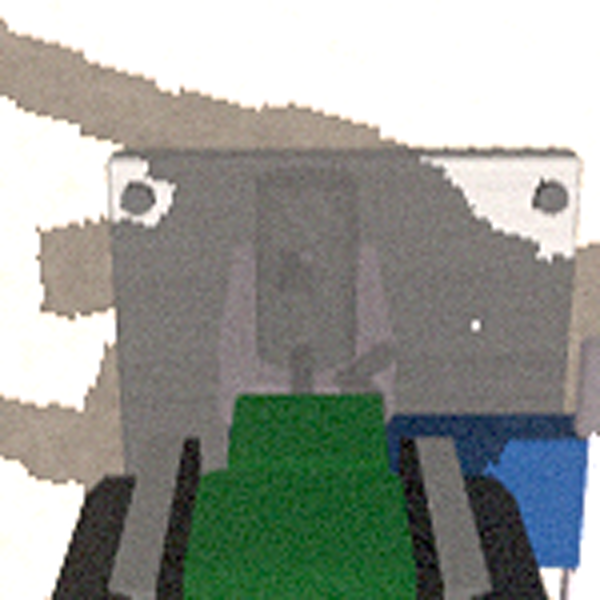

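Emit:
move_arm(steps=[[0, -1, 3, 0, 15], [0, -2, 6, 0, 15], [0, -2, 6, 0, 15], [0, -2, 6, 0, 15]])

```text
time: 13.55
tool_pos: [0.567, -0.0607, 0.148]
tcp_rot: [-1.887, -2.511, 0.0]
wrist_force: [0.2, 0.9, -0.4]
width: 0.313
```

```bash
cat >> h.py <<'E'
def avg(n,tag,box,g=2.,z=5):
    A=[]
    for i in range(n): c=bot.read_camera('wrist'); A.append(c['pixels'].astype(float))
    c['avg']=np.mean(A,0); pickle.dump(c,open(f'{tag}.pkl','wb')); x0,y0,x1,y1=box
    I=np.clip(c['avg'][y0:y1,x0:x1]*g,0,255).astype(np.uint8)
    cv2.imwrite(f'pics/{tag}.png',cv2.cvtColor(cv2.resize(I,None,fx=z,fy=z,interpolation=cv2.INTER_CUBIC),cv2.COLOR_RGB2BGR)); return c
E
python3 - <<'E'
from h import *
avg(8,'w10',(220,160,300,250),3,6); st()
E
```

```text
t 13.95 hf [[ 0.5279 -0.2165  0.1484]] F hf [[ 0.4   0.48 -0.85]] T [ 0.023 -0.002  0.005] w 0.314
```

View pics/w10.png

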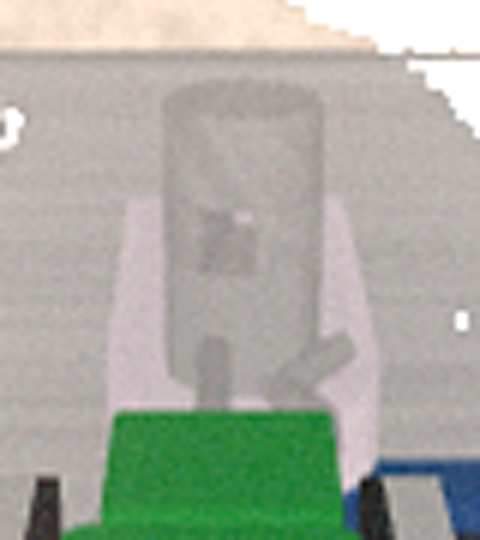

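```bash
python3 - <<'E'
from h import *
c=pickle.load(open('w10.pkl','rb')); f=lambda x,y:(220+x/6-.42,160+y/6-.42)
for n,x,y,z in [('hole',228,241,.0897),('holeL',200,241,.0897),('holeR',257,241,.0897),('near',228,273,.0897),('far',228,210,.0897),('shL',163,200,.08),('shR',322,200,.08),('leg',214,350,.0985),('tip edge',214,337,.0972)]:
    print(n,hf(pts(c,[f(x,y)],z=z)).round(4))
E
```

```text
hole [[ 0.5291 -0.2069  0.0897]]
holeL [[ 0.5257 -0.2069  0.0897]]
holeR [[ 0.5327 -0.2069  0.0897]]
near [[ 0.5292 -0.2111  0.0897]]
far [[ 0.5291 -0.2029  0.0897]]
shL [[ 0.521  -0.2049  0.08  ]]
shR [[ 0.5411 -0.2049  0.08  ]]
leg [[ 0.5274 -0.2175  0.0985]]
tip edge [[ 0.5274 -0.2164  0.0972]]
```

Emit:
move_arm(steps=[[6, 1, 0, 0, 15], [11, 1.6, 0, 0, 15], [11, 1.6, 0, 0, 15], [11, 1.6, 2, 0, 15], [11, 1.6, 2, 0, 15]])

```text
time: 14.45
tool_pos: [0.5655, -0.0495, 0.146]
tcp_rot: [-1.887, -2.511, 0.0]
wrist_force: [0.3, -0.2, -0.4]
width: 0.316
```

```bash
python3 - <<'E'
from h import *
st(); avg(6,'w11',(220,160,300,250),3,6); st()
E
```

```text
t 14.45 hf [[ 0.5292 -0.2053  0.146 ]] F hf [[ 0.21 -0.22 -0.38]] T [-0.037 -0.011 -0.008] w 0.316
t 14.75 hf [[ 0.5294 -0.2056  0.1463]] F hf [[ 0.88 -0.43 -0.67]] T [ 0.035 -0.004 -0.013] w 0.317
```

View pics/w11.png

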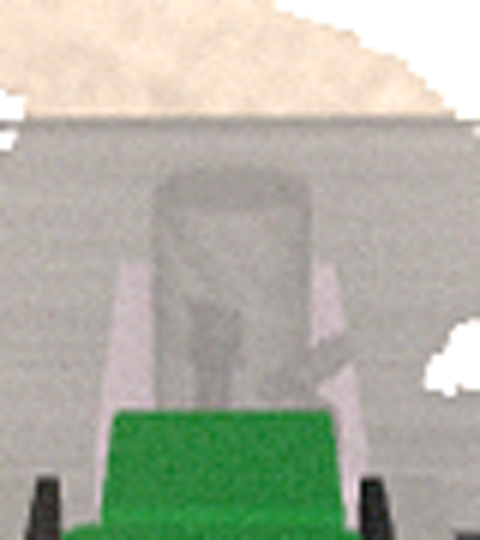

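Emit:
move_arm(steps=[[0, 0.2, 2, 0, 15], [0, 0.2, 4, 0, 15], [0, 0.2, 5, 0, 15], [0, 0.2, 6, 0, 15], [0, 0.2, 6, 0, 15]])

```text
time: 15.25
tool_pos: [0.5657, -0.0496, 0.14]
tcp_rot: [-1.887, -2.511, 0.0]
wrist_force: [-0.1, 0.2, -0.9]
width: 0.318
```

Emit:
move_arm(steps=[[0, 0, 1, 0, 15], [0, 0, 1.5, 0, 15], [0, 0, 1.5, 0, 15]])

```text
time: 15.55
tool_pos: [0.5659, -0.0496, 0.1387]
tcp_rot: [-1.887, -2.511, 0.0]
wrist_force: [-0.0, 0.7, -0.0]
width: 0.319
```

```bash
python3 - <<'E'
from h import *
st(); avg(6,'w12',(220,160,300,250),3,6); st()
E
```

```text
t 15.55 hf [[ 0.5296 -0.2055  0.1387]] F hf [[ 0.19  0.7  -0.03]] T [ 0.042 -0.     0.008] w 0.319
t 15.85 hf [[ 0.5296 -0.2055  0.1388]] F hf [[-0.08  0.19 -0.81]] T [ 0.042  0.029 -0.031] w 0.318
```

View pics/w12.png

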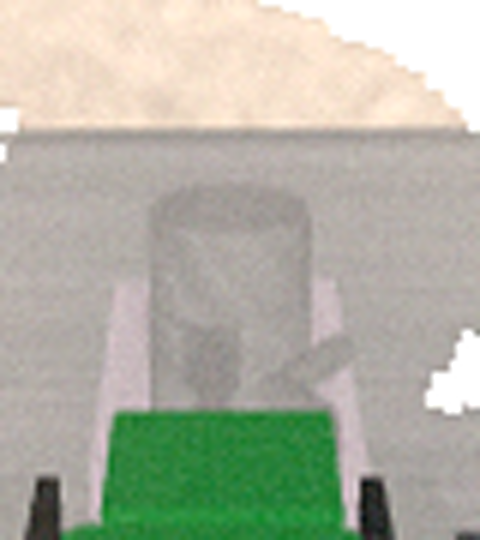

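Emit:
move_arm(steps=[[0, 0, 0.5, 0, 15], [0, 0, 1, 0, 15], [0, 0, 1.5, 0, 15], [0, 0, 1.5, 0, 15]])

```text
time: 16.25
tool_pos: [0.5659, -0.0496, 0.1372]
tcp_rot: [1.887, 2.512, 0.0]
wrist_force: [0.4, 0.3, -0.4]
width: 0.319
```

Emit:
move_arm(steps=[[0, 0, 0.5, 0, 15], [0, 0, 1, 0, 15], [0, 0, 1, 0, 15]])

```text
time: 16.55
tool_pos: [0.566, -0.0496, 0.1363]
tcp_rot: [1.887, 2.511, 0.0]
wrist_force: [-0.3, -0.4, -0.2]
width: 0.318
```

```bash
python3 - <<'E'
from h import *
st()
E
```

```text
t 16.55 hf [[ 0.5297 -0.2055  0.1363]] F hf [[-0.45 -0.31 -0.2 ]] T [ 0.065 -0.051  0.06 ] w 0.318
```

Emit:
move_arm(steps=[[0, 0.4, 0, 0, 15], [0, 0.8, 0, 0, 15], [0, 1.2, 0, 0, 15], [0, 1.2, 0, 0, 15]])

```text
time: 16.95
tool_pos: [0.567, -0.0492, 0.1362]
tcp_rot: [-1.887, -2.511, 0.0]
wrist_force: [-0.1, 0.3, -0.2]
width: 0.32
```

Emit:
move_arm(steps=[[0, 0.4, 0, 0, 15], [0, 0.8, 0, 0, 15], [0, 0.8, 0, 0, 15]])

```text
time: 17.25
tool_pos: [0.5674, -0.0491, 0.1361]
tcp_rot: [-1.887, -2.511, 0.001]
wrist_force: [-2.5, -0.7, 0.7]
width: 0.317
```

```bash
python3 - <<'E'
from h import *
st()
E
```

```text
t 17.25 hf [[ 0.5312 -0.2054  0.1361]] F hf [[-2.59  0.03  0.67]] T [-0.171  0.405  0.025] w 0.317
```

Emit:
move_arm(steps=[[0, 0.4, 0.3, 0, 15], [0, 0.8, 0.6, 0, 15], [0, 0.8, 1, 0, 15], [0, 0.8, 1, 0, 15]])

```text
time: 17.65
tool_pos: [0.5678, -0.049, 0.1351]
tcp_rot: [-1.886, -2.511, 0.002]
wrist_force: [-3.7, -1.1, 2.4]
width: 0.316
```

```bash
python3 - <<'E'
from h import *
st()
E
```

```text
t 17.65 hf [[ 0.5316 -0.2054  0.1351]] F hf [[-3.89 -0.05  2.45]] T [-0.311  1.065 -0.037] w 0.316
```

Emit:
move_arm(steps=[[0, 0.4, 0, 0, 15], [0, 0.8, 0, 0, 15], [0, 0.8, 0, 0, 15], [0, 0.8, 0, 0, 15]])

```text
time: 18.05
tool_pos: [0.5681, -0.0489, 0.135]
tcp_rot: [-1.886, -2.51, 0.003]
wrist_force: [-6.5, -2.4, 3.8]
width: 0.317
```

```bash
python3 - <<'E'
from h import *
st(); avg(6,'w13',(200,140,310,250),3,5); st()
E
```

```text
t 18.05 hf [[ 0.5319 -0.2054  0.135 ]] F hf [[-6.95 -0.5   3.84]] T [-0.438  1.418  0.03 ] w 0.317
t 18.35 hf [[ 0.5318 -0.2054  0.135 ]] F hf [[-6.63 -1.32  3.44]] T [-0.466  1.369 -0.024] w 0.314
```

View pics/w13.png

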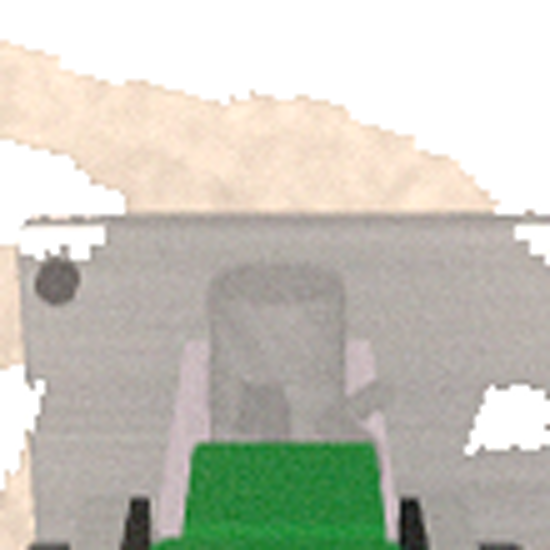

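Emit:
move_arm(steps=[[0, 0.3, 0, 0, 15], [0, 0.6, 0, 0, 15], [0, 0.9, 0, 0, 15], [0, 1.2, 0, 0, 15], [0, 1.2, 0, 0, 15]])

```text
time: 18.85
tool_pos: [0.5683, -0.0488, 0.1349]
tcp_rot: [-1.885, -2.509, 0.006]
wrist_force: [-8.1, -2.8, 5.0]
width: 0.32
```

```bash
python3 - <<'E'
from h import *
st()
E
```

```text
t 18.85 hf [[ 0.5322 -0.2054  0.1349]] F hf [[-8.55 -0.39  5.02]] T [-0.631  1.916  0.004] w 0.32
```

Emit:
move_arm(steps=[[0, 0.4, 0, 0, 15], [0, 0.8, 0, 0, 15], [0, 0.8, 0, 0, 15]])

```text
time: 19.15
tool_pos: [0.5685, -0.0487, 0.1349]
tcp_rot: [-1.884, -2.508, 0.007]
wrist_force: [-10.8, -2.8, 6.3]
width: 0.316
```

```bash
python3 - <<'E'
from h import *
s=st(); avg(6,'w14',(200,140,310,250),3,5); print(R.from_rotvec(s['tcp_rot']).as_matrix()[:,2])
E
```

```text
t 19.15 hf [[ 0.5323 -0.2054  0.1349]] F hf [[-11.13   0.28   6.27]] T [-0.698  2.223 -0.006] w 0.316
[-0.00636692 -0.00116495 -0.99997905]
```

View pics/w14.png

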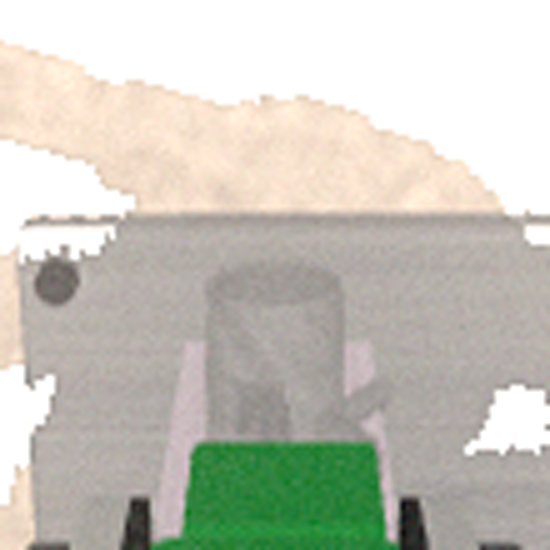

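Emit:
move_arm(steps=[[0, 0.3, 0, 0, 15], [0, 0.6, 0, 0, 15], [0, 0.6, 0, 0, 15]])

```text
time: 19.75
tool_pos: [0.5686, -0.0487, 0.1348]
tcp_rot: [-1.884, -2.508, 0.009]
wrist_force: [-11.7, -4.6, 6.8]
width: 0.318
```

```bash
python3 - <<'E'
from h import *
s=st()
E
```

```text
t 19.75 hf [[ 0.5325 -0.2054  0.1348]] F hf [[-12.52  -1.11   6.8 ]] T [-0.794  2.438  0.01 ] w 0.318
```

```bash
python3 - <<'E'
from h import *
T=[]
c=avg(8,'w15',(200,140,310,250),3,5)
for k in ['w12','w14','w15']:
    c=pickle.load(open(k+'.pkl','rb')); I=c['avg'][185:240,228:284].mean(2); I=np.clip((I-15)*7.0,0,255).astype(np.uint8); print(np.percentile(c['avg'][200:220,235:255],[5,50,95]))
    T.append(cv2.resize(I,None,fx=4.7,fy=8,interpolation=cv2.INTER_CUBIC))
cv2.imwrite('pics/cmp.png',np.hstack(T)[:600,:800]); st()
E
```

```text
[49.5        56.16666667 65.675     ]
[49.83333333 55.25       64.675     ]
[49.5    55.375  64.7625]
t 20.15 hf [[ 0.5325 -0.2054  0.1348]] F hf [[-11.34  -0.11   7.13]] T [-0.866  2.413 -0.056] w 0.318
```

View pics/cmp.png

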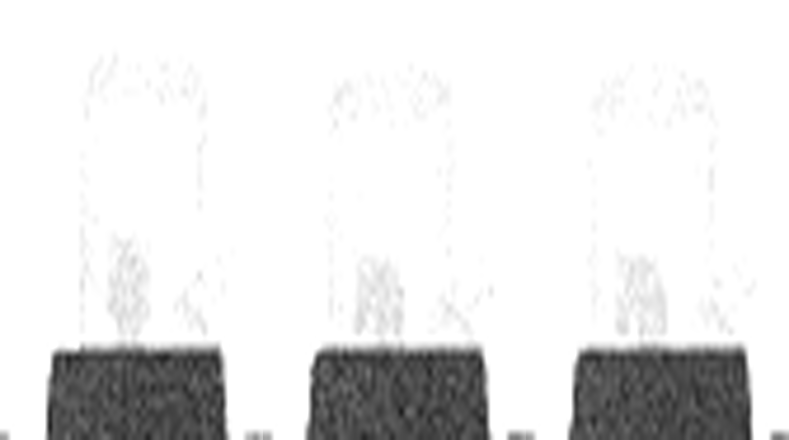

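Adjust contrast (about 45–70).

```bash
python3 - <<'E'
from h import *
T=[]
for k in ['w12','w14','w15']:
    c=pickle.load(open(k+'.pkl','rb')); I=c['avg'][190:230,230:280].mean(2); I=cv2.GaussianBlur(I,(0,0),.6); I=np.clip((I-42)*8.0,0,255).astype(np.uint8)
    T.append(cv2.resize(I,None,fx=5.3,fy=10,interpolation=cv2.INTER_CUBIC))
cv2.imwrite('pics/cmp2.png',np.hstack(T)[:600,:800])
E
```

```text
(no output)
```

View pics/cmp2.png

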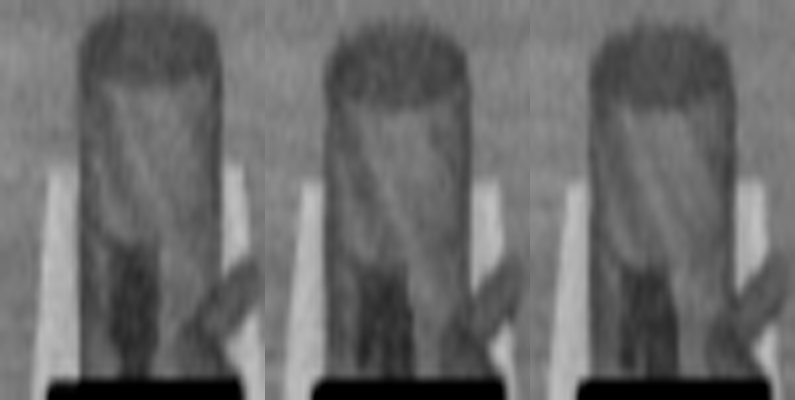

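```bash
python3 - <<'E'
from h import *
for k,us,vs in [('w8',(253,254,255,256),range(214,228)),('w10',(254,255,256),range(213,230))]:
    c=pickle.load(open(k+'.pkl','rb'))
    print(k,c['xyz'])
    for v in vs:
        P=pts(c,[(u,v) for u in us],depth=[c['depth'][v,u] for u in us]); h=hf(P); print(v,(h[:,1]*1000).round(1),(P[:,2]*1000).round(1))
c=pickle.load(open('w15.pkl','rb'))
for v in range(200,232,2):
    us=range(238,274,2); P=pts(c,[(u,v) for u in us],depth=[c['depth'][v,u] for u in us]); print(v,(P[:,2]*1000).round(0).astype(int))
E
```

```text
w8 [0.53115535 0.35702821 0.33297116]
214 [75.4 75.3 74.8 74.6] [42.  42.3 41.6 41.7]
215 [ 74.6  73.7 114.1  73.4] [ 42.9  41.2 138.9  41.4]
216 [113.8 114.  114.4 114. ] [139.4 140.1 141.6 140.8]
217 [114.  114.2 114.3 114.1] [141.6 142.5 143.  142.9]
218 [114.2 114.3 114.3 114.1] [143.9 144.5 144.8 144.7]
219 [114.1 114.1 114.  114.1] [145.4 145.7 145.8 146.3]
220 [114.  114.  114.1 113.6] [146.9 147.2 147.8 147. ]
221 [114.  114.2 114.5 113.8] [148.5 149.3 150.3 149.1]
222 [113.9 114.3 114.2 113.8] [150.  151.3 151.2 150.7]
223 [113.7 114.3 113.9 113.9] [151.1 152.8 152.2 152.4]
224 [114. 114. 114. 114.] [153.4 153.7 154.  154.4]
225 [113.2 114.4 113.8 113.8] [153.3 156.2 155.2 155.6]
226 [114.1 114.4 114.  113.9] [156.9 157.8 157.2 157.2]
227 [113.9 114.2 114.1 113.8] [157.9 158.8 158.9 158.5]
w10 [0.5431206  0.01873429 0.29125856]
213 [-217.8 -217.4 -217.3] [88.7 89.7 89.9]
214 [-218.5 -218.2 -218.2] [88.8 89.7 89.6]
215 [-219.3 -215.8 -218.7] [89.  97.2 90.3]
216 [-216.2 -216.  -133.5] [ 98.1  98.4 291.3]
217 [-216.3 -215.7 -215.5] [ 99.6 101.1 101.4]
218 [-216.1 -215.8 -215.8
[... 870 characters left out ...]
 86 89 88 90 90 90 89 91 89 88 87 85 82 18 18]
212 [24 23 85 86 88 89 89 90 90 91 90 89 89 89 86 82 24 24]
214 [26 29 85 87 87 89 89 90 91 89 89 89 88 88 86 82 29 28]
216 [33 33 83 87 89 88 82 89 90 89 89 89 89 88 87 82 33 32]
218 [37 37 85 88 88 89 84 86 90 90 91 90 88 88 86 81 88 90]
220 [42 42 85 87 88 90 83 90 93 92 89 89 89 89 87 93 92 91]
222 [45 46 86 86 88 88 83 95 95 95 89 88 89 95 96 94 93 92]
224 [51 50 85 87 88 89 84 96 98 98 90 90 90 97 96 98 99 49]
226 [ 53  54  85  87  88  89  88  98 103 102  90  90  88  97  99 100 101 102]
228 [ 58 118 117 117 118 116 118 118 117 117 117 117 118 118 118 117 118 118]
230 [119 121 121 120 120 121 121 121 122 121 121 121 120 121 120 120 121 120]
```

Emit:
move_arm(steps=[[0, 0.5, -0.3, 0, 15], [0, 1, -0.6, 0, 15], [0, 1, -0.6, 0, 15]], newtons=100)

```text
time: 20.45
tool_pos: [0.5686, -0.0484, 0.1338]
tcp_rot: [-1.883, -2.507, 0.011]
wrist_force: [-9.6, -3.6, 1.1]
width: 0.307
```

```bash
python3 - <<'E'
from h import *
s=st()
E
```

```text
t 20.45 hf [[ 0.5325 -0.2052  0.1338]] F hf [[-10.25  -0.8    1.12]] T [-0.921  2.268  0.032] w 0.307
```

Emit:
move_arm(steps=[[0, 0.5, 0, 0, 15], [0, 1, 0, 0, 15], [0, 1, 0, 0, 15]])

```text
time: 20.75
tool_pos: [0.5689, -0.0483, 0.1337]
tcp_rot: [-1.882, -2.506, 0.013]
wrist_force: [-12.6, -5.2, 3.0]
width: 0.309
```

```bash
python3 - <<'E'
from h import *
s=st(); avg(6,'w16',(200,140,310,250),3,5); st()
c=pickle.load(open('w16.pkl','rb'))
for v in range(204,230,2):
    us=range(236,274,1); P=pts(c,[(u,v) for u in us],depth=[c['depth'][v,u] for u in us]); print(v,(P[:,2]*1000).round(0).astype(int))
E
```

```text
t 20.75 hf [[ 0.5328 -0.2051  0.1337]] F hf [[-13.59  -1.46   3.03]] T [-1.023  2.634  0.028] w 0.309
t 21.05 hf [[ 0.5328 -0.2051  0.1337]] F hf [[-12.92  -1.08   2.78]] T [-1.059  2.629 -0.021] w 0.305
204 [13 12 12 12 12 83 85 86 87 88 87 90 90 88 89 90 90 90 89 90 90 90 90 90
 90 89 88 87 87 86 86 84 82 12 12 11 12 12]
206 [13 13 13 12 13 84 85 86 87 88 87 89 89 89 89 90 91 89 90 88 90 90 90 90
 89 90 88 88 87 86 85 84 82 11 12 11 12 12]
208 [12 12 11 12 11 83 84 87 88 88 88 89 90 90 89 90 90 90 90 90 90 90 91 89
 91 89 87 88 87 87 86 83 81 13 12 13 12 11]
210 [ 12  17  16  16  17  84  85  85  87  87  88  89  88  89  90  90  89  89
  90 277  90  89  89  89  90  89  88  88  88  87  84  83  82  17  17  17
  16  16]
212 [21 21 22 22 21 83 85 85 87 88 87 88 89 90 89 90 90 91 89 91 90 90 89 89
 89 88 89 89 86 87 85 82 80 21 22 22 21 22]
214 [27 26 26 27 26 83 84 86 86 87 88 89 89 89 89 90 90 89 89 89 90 90 91 89
 89 89 87 87 87 86 84 83 83 26 26 27 27 25]
216 [31 31 32 32 31 84 85 86 87 88 87 89 90 88 89 90 89 90 91 91 89 90 88 89
 89 89 88 87 86 86 85 84 81 31 31 31 31 84]
218 [36 34 37 35 36 82 85 86 87 88 88 88 89 86 83 79 85 88 89 89 89 90 88 89
 90 89 89 88 87 86 86 83 81 36 87 88 87 87]
220 [ 40  40  40  40  39 277  85  86  88  88  89  89  89  86  83  78  89  90
  91  92  90  89  91  90  90  89  88  88  88  86  86  91  91  91  91  89
  89  90]
222 [45 44 45 46 44 82 86 86 87 87 88 89 89 86 84 80 91 94 95 94 94 91 90 90
 89 90 89 88 94 95 95 95 94 92 93 91 91 90]
224 [48 49 49 48 49 83 85 86 87 87 88 88 89 86 84 83 95 97 98 98 98 96 90 90
 90 88 89 95 96 96 97 97 97 98 97 91 48 47]
226 [ 53  53  52  52  52  83  85  85  86  87  87  89  90  86  87  86 100 101
 102 100 100  99  90  89  89  89  89  88  96  97  98  98  99 100 100 100
 101 101]
228 [ 57  57  56 117 117 118 117 116 118 116 118 117 116 117 116 117 116 116
 117 117 117 117 117 117 116 118 117 116 118 117 116 117 116 116 116 117
 116 116]
```

View pics/w16.png

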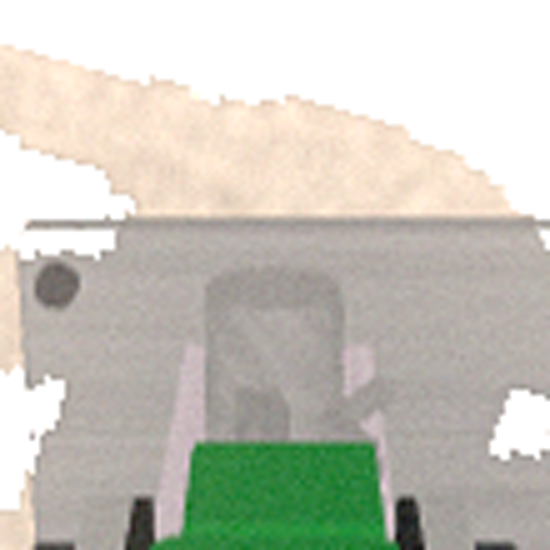

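The hole has been dragged most of the way. Its left rim is now at about -4.2 mm, where upright is -3.5, and the leg is on the shaft's centre. Going deeper.

Emit:
move_arm(steps=[[0, 0.3, 0.5, 0, 15], [0, 0.3, 1, 0, 15], [0, 0.3, 1.5, 0, 15], [0, 0.3, 1.5, 0, 15]])

```text
time: 21.45
tool_pos: [0.5696, -0.0482, 0.1333]
tcp_rot: [-1.882, -2.506, 0.012]
wrist_force: [-13.0, -3.9, 6.5]
width: 0.308
```

```bash
python3 - <<'E'
from h import *
s=st()
E
```

```text
t 21.45 hf [[ 0.5335 -0.2052  0.1333]] F hf [[-13.62  -0.15   6.46]] T [-0.976  2.931 -0.079] w 0.308
```

```bash
cat >> h.py <<'E'
def rows(vs=(212,218,220,222,224)):
    D=[]
    for i in range(4): c=bot.read_camera('wrist'); D.append(c['depth'])
    d=np.median(D,0)
    for v in vs:
        us=range(236,274); P=pts(c,[(u,v) for u in us],depth=[d[v,u] for u in us]); print(v,*(P[:,2]*1000).round(0).astype(int))
    return c
E
python3 - <<'E'
from h import *
rows(); s=st()
E
```

```text
212 21 22 22 21 83 85 86 87 88 89 89 89 89 89 89 90 90 90 90 89 90 89 89 89 89 89 87 87 86 86 84 22 22 21 22 21 21 22
218 35 36 36 36 84 85 87 87 88 89 89 89 89 86 76 72 85 87 88 88 87 90 90 89 89 89 88 87 87 85 85 35 36 35 87 88 87 87
220 40 40 39 39 84 85 86 87 88 89 89 89 89 86 77 76 88 91 91 91 91 90 90 89 89 88 88 87 86 85 84 90 91 91 91 90 90 89
222 44 44 44 44 83 85 86 87 88 89 89 89 89 86 79 80 92 94 94 95 94 93 89 89 89 89 88 87 94 94 95 94 93 93 92 92 90 89
224 48 48 47 48 83 85 86 87 88 89 89 89 89 86 83 82 95 96 97 97 97 95 89 88 88 88 88 94 95 96 97 98 97 97 97 90 48 48
t 21.65 hf [[ 0.5335 -0.2052  0.1333]] F hf [[-14.88  -0.81   6.2 ]] T [-0.989  2.808 -0.025] w 0.307
```

The hole is now upright: its left rim is at -3.3 mm. I relieve the side load next.

Emit:
move_arm(steps=[[0, -1.5, -0.5, 0, 15], [0, -3, -1, 0, 15], [0, -4, -1, 0, 15], [0, -5, -1, 0, 15], [0, -5, -1, 0, 15]])

```text
time: 22.15
tool_pos: [0.5685, -0.0485, 0.1346]
tcp_rot: [-1.886, -2.51, 0.001]
wrist_force: [-4.2, -1.8, -3.5]
width: 0.31
```

```bash
python3 - <<'E'
from h import *
rows(); s=st(); print(R.from_rotvec(s['tcp_rot']).as_matrix()[:,2])
E
```

```text
212 23 23 23 22 23 82 85 86 86 88 89 89 90 89 89 90 90 90 90 90 90 90 89 89 89 89 88 87 87 86 86 82 23 24 23 23 22 23
218 36 36 37 37 37 84 84 87 87 88 88 89 89 89 85 75 73 88 88 90 88 88 90 89 89 89 89 88 87 86 85 84 37 37 88 89 89 89
220 41 41 41 41 41 84 85 86 87 88 89 89 89 90 86 77 77 92 92 93 92 92 90 90 89 88 88 88 87 87 86 92 92 93 92 92 91 90
222 45 45 46 45 45 83 85 86 88 88 88 89 89 89 86 81 81 95 95 96 96 95 89 89 90 89 88 87 95 95 96 96 95 95 94 94 92 91
224 49 50 50 50 49 83 86 86 87 88 89 89 89 90 86 84 94 98 99 99 99 97 90 90 89 89 88 96 96 98 98 99 99 99 99 98 50 49
t 22.35 hf [[ 0.5325 -0.2052  0.1348]] F hf [[-4.22 -0.07 -3.96]] T [-0.317  1.096 -0.026] w 0.307
[-1.69364142e-03  2.01511714e-04 -9.99998545e-01]
```

Emit:
move_arm(steps=[[0, -0.6, 1, 0, 15], [0, -1.2, 1.5, 0, 15], [0, -1.2, 2, 0, 15], [0, -1.2, 2, 0, 15]])

```text
time: 22.75
tool_pos: [0.5686, -0.0488, 0.1344]
tcp_rot: [1.887, 2.511, 0.001]
wrist_force: [-5.9, -0.8, 2.4]
width: 0.306
```

```bash
python3 - <<'E'
from h import *
s=st()
E
```

```text
t 22.75 hf [[ 0.5324 -0.2055  0.1344]] F hf [[-5.84  0.88  2.36]] T [-0.117  1.2    0.002] w 0.306
```

Emit:
move_arm(steps=[[0, -0.8, 0, 0, 15], [0, -1.5, 0, 0, 15], [0, -1.5, 0, 0, 15]])

```text
time: 23.05
tool_pos: [0.5682, -0.0493, 0.1343]
tcp_rot: [1.885, 2.509, 0.003]
wrist_force: [-1.5, -0.4, 0.4]
width: 0.309
```

```bash
python3 - <<'E'
from h import *
rows(); s=st()
E
```

```text
212 25 24 24 24 24 82 84 85 86 88 88 89 89 89 90 89 90 90 90 90 90 90 90 90 89 89 88 88 87 86 86 83 82 25 25 25 25 25
218 38 38 38 38 38 81 84 86 86 87 88 89 89 89 89 80 75 87 88 89 89 88 89 90 90 89 89 88 88 87 85 84 83 39 38 88 88 88
220 43 43 42 43 42 82 84 86 87 87 88 89 89 89 89 81 78 90 92 93 92 91 90 89 90 89 88 88 88 87 86 87 92 92 92 91 91 90
222 46 47 47 46 47 64 84 86 86 87 88 88 89 89 90 82 82 94 94 95 95 93 89 90 89 89 89 87 88 96 96 95 95 94 93 92 92 90
224 50 51 51 51 51 51 85 85 86 87 88 88 89 89 90 86 86 97 98 99 98 98 92 90 89 89 89 88 96 96 97 97 98 98 98 98 51 51
t 23.25 hf [[ 0.5315 -0.2059  0.1339]] F hf [[ 0.03 -0.73 -0.45]] T [-0.03  -0.087  0.024] w 0.305
```

Force-free, and both leg and hole are centred. Descending.

Emit:
move_arm(steps=[[0, 0, 1, 0, 15], [0, 0, 2, 0, 15], [0, 0, 3, 0, 15], [0, 0, 3, 0, 15]])

```text
time: 23.65
tool_pos: [0.5671, -0.0493, 0.1304]
tcp_rot: [1.887, 2.511, 0.001]
wrist_force: [0.3, 0.1, -0.5]
width: 0.306
```

```bash
python3 - <<'E'
from h import *
s=st()
E
```

```text
t 23.65 hf [[ 0.5308 -0.2056  0.1304]] F hf [[ 0.33 -0.01 -0.49]] T [-0.001 -0.183  0.017] w 0.306
```

Emit:
move_arm(steps=[[0, 0.3, 1, 0, 15], [0, 0.3, 2, 0, 15], [0, 0.3, 3, 0, 15], [0, 0.3, 3, 0, 15]])

```text
time: 24.05
tool_pos: [0.5677, -0.0493, 0.1279]
tcp_rot: [1.886, 2.51, 0.002]
wrist_force: [1.1, 0.6, 1.5]
width: 0.309
```

```bash
python3 - <<'E'
from h import *
s=st()
E
```

```text
t 24.05 hf [[ 0.5315 -0.2057  0.1279]] F hf [[1.28 0.3  1.45]] T [ 0.105 -0.397  0.049] w 0.309
```

Emit:
move_arm(steps=[[0, 0, 0.7, 0, 15], [0, 0, 1.4, 0, 15], [0, 0, 2, 0, 15], [0, 0, 2, 0, 15]])

```text
time: 24.45
tool_pos: [0.5681, -0.0493, 0.126]
tcp_rot: [1.886, 2.51, 0.002]
wrist_force: [3.4, 0.1, 4.0]
width: 0.307
```

```bash
python3 - <<'E'
from h import *
s=st()
E
```

```text
t 24.45 hf [[ 0.5317 -0.2059  0.126 ]] F hf [[ 3.3  -0.84  4.05]] T [ 0.141 -0.829  0.041] w 0.307
```

Emit:
move_arm(steps=[[0, 0, 0.7, 0, 15], [0, 0, 1.4, 0, 15], [0, 0, 2, 0, 15], [0, 0, 2, 0, 15]])

```text
time: 24.85
tool_pos: [0.5681, -0.0493, 0.1238]
tcp_rot: [1.886, 2.51, 0.002]
wrist_force: [4.8, 0.9, 2.5]
width: 0.306
```

```bash
python3 - <<'E'
from h import *
s=st()
E
```

```text
t 24.85 hf [[ 0.5318 -0.2058  0.1238]] F hf [[ 4.87 -0.47  2.49]] T [ 0.214 -1.113  0.017] w 0.306
```

Emit:
move_arm(steps=[[0, 0, 0.7, 0, 15], [0, 0, 1.4, 0, 15], [0, 0, 2, 0, 15], [0, 0, 2, 0, 15]])

```text
time: 25.25
tool_pos: [0.5683, -0.0494, 0.1225]
tcp_rot: [1.886, 2.51, 0.002]
wrist_force: [4.5, 1.0, 6.9]
width: 0.312
```

Emit:
move_arm(steps=[[0, 0, 0.7, 0, 15], [0, 0, 1.4, 0, 15], [0, 0, 2, 0, 15], [0, 0, 2, 0, 15]])

```text
time: 25.65
tool_pos: [0.5682, -0.0492, 0.1198]
tcp_rot: [1.886, 2.51, 0.003]
wrist_force: [5.6, 1.3, 3.0]
width: 0.312
```

```bash
python3 - <<'E'
from h import *
s=st()
E
```

```text
t 25.65 hf [[ 0.5319 -0.2057  0.1198]] F hf [[ 5.75 -0.32  3.02]] T [ 0.325 -1.344  0.057] w 0.312
```

Emit:
move_arm(steps=[[0, 0, 0.8, 0, 15], [0, 0, 1.6, 0, 15], [0, 0, 2.4, 0, 15], [0, 0, 3, 0, 15], [0, 0, 3, 0, 15]])

```text
time: 26.15
tool_pos: [0.568, -0.049, 0.1163]
tcp_rot: [1.887, 2.51, 0.003]
wrist_force: [6.9, 2.2, 0.5]
width: 0.31
```

```bash
python3 - <<'E'
from h import *
s=st(); c=snap('wrist','w17')
E
```

```text
t 26.15 hf [[ 0.5318 -0.2055  0.1163]] F hf [[7.29 0.2  0.49]] T [ 0.339 -1.457  0.002] w 0.31
```

View pics/w17.png

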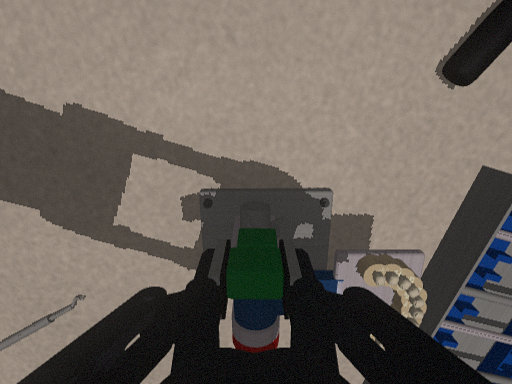

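Emit:
move_arm(steps=[[0, 0, 0.8, 0, 15], [0, 0, 1.6, 0, 15], [0, 0, 2.4, 0, 15], [0, 0, 3, 0, 15], [0, 0, 3, 0, 15]])

```text
time: 26.7
tool_pos: [0.5671, -0.0489, 0.1125]
tcp_rot: [-1.887, -2.511, -0.001]
wrist_force: [6.2, 1.2, -1.7]
width: 0.308
```

Emit:
move_arm(steps=[[0, 0, 0.5, 0, 15], [0, 0, 1, 0, 15], [0, 0, 1.5, 0, 15], [0, 0, 1.5, 0, 15]])

```text
time: 27.1
tool_pos: [0.5671, -0.0489, 0.1111]
tcp_rot: [-1.887, -2.511, -0.001]
wrist_force: [4.7, 1.0, -0.6]
width: 0.307
```

```bash
python3 - <<'E'
from h import *
s=st()
E
```

```text
t 27.1 hf [[ 0.5309 -0.2052  0.1111]] F hf [[ 4.82 -0.37 -0.57]] T [ 0.308 -1.199  0.002] w 0.307
```

Emit:
move_arm(steps=[[0, 0, 0.5, 0, 15], [0, 0, 1, 0, 15], [0, 0, 1, 0, 15]])

```text
time: 27.4
tool_pos: [0.5671, -0.049, 0.1103]
tcp_rot: [-1.887, -2.511, -0.001]
wrist_force: [4.5, 0.8, 0.8]
width: 0.31
```

Emit:
move_arm(steps=[[0, 0, 0.4, 0, 15], [0, 0, 0.8, 0, 15], [0, 0, 0.8, 0, 15]])

```text
time: 27.7
tool_pos: [0.5671, -0.049, 0.1096]
tcp_rot: [-1.887, -2.511, -0.001]
wrist_force: [5.2, 1.8, 1.6]
width: 0.308
```

```bash
python3 - <<'E'
from h import *
s=st()
E
```

```text
t 27.7 hf [[ 0.5309 -0.2053  0.1096]] F hf [[5.51 0.32 1.64]] T [ 0.356 -1.017  0.025] w 0.308
```

Emit:
move_arm(steps=[[0, 0, 0.4, 0, 15], [0, 0, 0.8, 0, 15], [0, 0, 0.8, 0, 15]])

```text
time: 28.0
tool_pos: [0.5671, -0.0491, 0.1091]
tcp_rot: [1.887, 2.511, 0.001]
wrist_force: [5.1, 2.2, 1.9]
width: 0.307
```

Emit:
move_arm(steps=[[0, 0, 0.4, 0, 15], [0, 0, 0.8, 0, 15], [0, 0, 0.8, 0, 15]])

```text
time: 28.3
tool_pos: [0.5672, -0.0491, 0.1087]
tcp_rot: [1.887, 2.511, 0.001]
wrist_force: [4.2, 2.4, 3.4]
width: 0.309
```

```bash
python3 - <<'E'
from h import *
s=st()
E
```

```text
t 28.3 hf [[ 0.5309 -0.2054  0.1087]] F hf [[4.68 1.15 3.42]] T [ 0.45  -0.907 -0.019] w 0.309
```

```bash
cat >> h.py <<'E'
def griptop(n=4):
    for i in range(n): c=bot.read_camera('wrist')
    m=cv2.inRange(hsv(c),np.array((45,90,10)),np.array((80,255,255))); v,u=np.nonzero(m); P=pts(c,np.c_[u,v],depth=c['depth'][v,u]); h=hf(P); k=(abs(h[:,0]-.531)<.012)&(h[:,1]>-.211)&(h[:,1]<-.203)&(h[:,2]>.1)
    print('grip top z',np.percentile(h[k][:,2],[10,50,90]).round(4),k.sum(),'neck-bottom px row',None); return c
E
python3 - <<'E'
from h import *
c=griptop(); P=None
h=hsv(c); m=cv2.inRange(h,np.array((45,90,10)),np.array((80,255,255))); v,u=np.nonzero(m); q=hf(pts(c,np.c_[u,v],depth=c['depth'][v,u]))
k=(abs(q[:,0]-.531)<.02)&(abs(q[:,1]+.207)<.02); print('lowest neck',np.percentile(q[k][:,2],[.5,2,5]), 'top x range',np.percentile(q[k&(q[:,2]>.136)],[1,50,99],axis=0))
st()
E
```

```text
grip top z [0.1368 0.1375 0.1381] 758 neck-bottom px row None
lowest neck [0.09270457 0.09483796 0.09906813] top x range [[ 0.51264996 -0.21339296  0.13607021]
 [ 0.53010019 -0.20335639  0.13754442]
 [ 0.55010587 -0.1880239   0.19829033]]
t 28.5 hf [[ 0.5309 -0.2054  0.1087]] F hf [[4.87 1.18 4.12]] T [ 0.46  -0.943 -0.028] w 0.308
```

Emit:
move_arm(steps=[[0, 0, 0.5, 0, 15], [0, 0, 1, 0, 15], [0, 0, 1, 0, 15]])

```text
time: 28.8
tool_pos: [0.5672, -0.0492, 0.1085]
tcp_rot: [1.887, 2.511, 0.001]
wrist_force: [2.0, 2.9, 8.3]
width: 0.308
```

Emit:
move_arm(steps=[[0, 0, 0.5, 0, 15], [0, 0, 1, 0, 15], [0, 0, 1, 0, 15]])

```text
time: 29.1
tool_pos: [0.5673, -0.0492, 0.1084]
tcp_rot: [1.887, 2.511, 0.001]
wrist_force: [0.2, 2.6, 13.0]
width: 0.309
```

```bash
python3 - <<'E'
from h import *
s=st()
E
```

```text
t 29.1 hf [[ 0.5311 -0.2055  0.1084]] F hf [[ 0.91  2.44 12.98]] T [ 0.555 -0.258 -0.037] w 0.309
```

It hits a dead stop: 13 N with no travel, at grip height 125 mm. I ease off, then release.

Emit:
move_arm(steps=[[0, 0, -1, 0, 15], [0, 0, -2, 0, 15], [0, 0, -2, 0, 15]])

```text
time: 29.4
tool_pos: [0.5672, -0.0492, 0.1086]
tcp_rot: [1.887, 2.511, 0.001]
wrist_force: [4.4, 2.0, 4.6]
width: 0.308
```

Emit:
move_arm(steps=[[0, 0, 0, 0, 33], [0, 0, 0, 0, 38], [0, 0, 0, 0, 45], [0, 0, 0, 0, 45], [0, 0, 0, 0, 45]], newtons=20)

```text
time: 29.9
tool_pos: [0.5657, -0.0493, 0.1075]
tcp_rot: [-1.886, -2.51, 0.002]
wrist_force: [0.9, -0.7, -0.1]
width: 0.452
```

```bash
python3 - <<'E'
from h import *
s=st(); griptop(3); c=snap('wrist','w18')
I=np.clip(c['pixels'][150:384,150:370]*2.2,0,255).astype(np.uint8)
cv2.imwrite('pics/w18c.png',cv2.cvtColor(cv2.resize(I,None,fx=2.5,fy=2.5),cv2.COLOR_RGB2BGR))
E
```

```text
t 29.9 hf [[ 0.5295 -0.2052  0.1075]] F hf [[ 0.63 -0.88 -0.13]] T [-0.017  0.02  -0.085] w 0.452
grip top z [0.1368 0.1376 0.1383] 743 neck-bottom px row None
```

View pics/w18c.png

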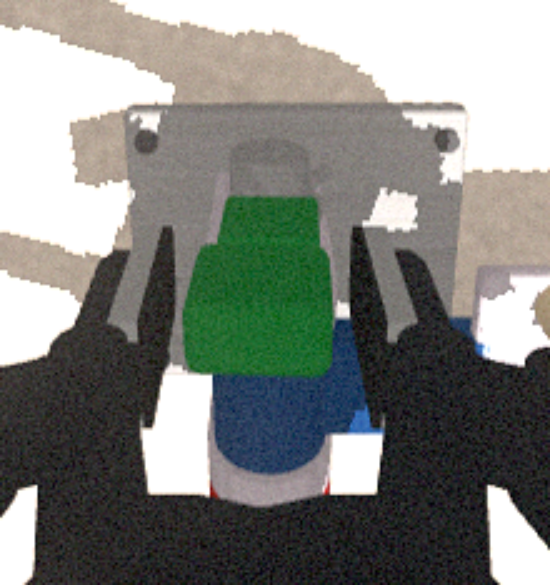

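The fingers are clear on both sides. Retracting upward.

Emit:
move_arm(steps=[[0, 0, -5, 0, 45], [0, 0, -20, 0, 45], [0, 0, -50, 0, 45], [0, 0, -90, 0, 45], [-40, 0, -110, 0, 45], [-40, 0, -110, 0, 45], [-40, 0, -110, 0, 45]])

```text
time: 30.8
tool_pos: [0.579, -0.0884, 0.2207]
tcp_rot: [1.888, 2.508, 0.002]
wrist_force: [-0.7, 0.3, 0.5]
width: 0.451
```

```bash
python3 - <<'E'
from h import *
s=st(); c=snap('wrist','w19'); d=snap('scene','s19')
I=np.clip(c['pixels'][60:260,180:380]*2.0,0,255).astype(np.uint8)
J=cv2.resize(d['pixels'][160:240,165:265],(500,400),interpolation=cv2.INTER_CUBIC); I=cv2.resize(I,(600,600))
cv2.imwrite('pics/w19c.png',cv2.cvtColor(I,cv2.COLOR_RGB2BGR)); cv2.imwrite('pics/s19c.png',cv2.cvtColor(J,cv2.COLOR_RGB2BGR))
E
```

```text
t 30.8 hf [[ 0.5313 -0.2464  0.2207]] F hf [[-0.53  0.5   0.51]] T [0.003 0.029 0.027] w 0.451
```

View pics/w19c.png

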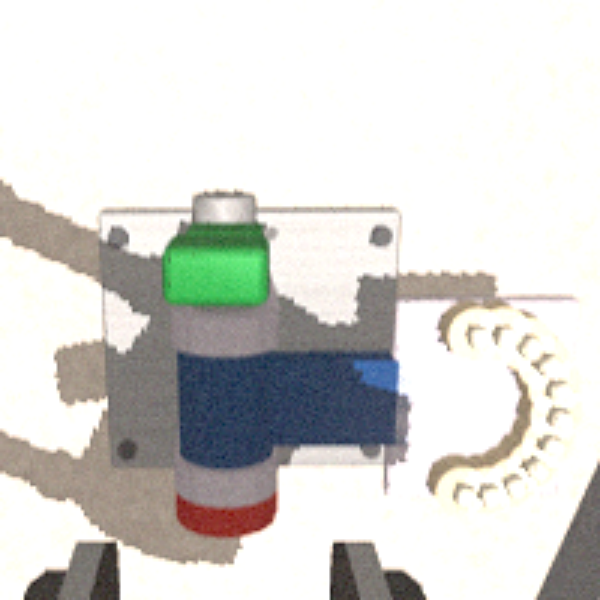

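View pics/s19c.png

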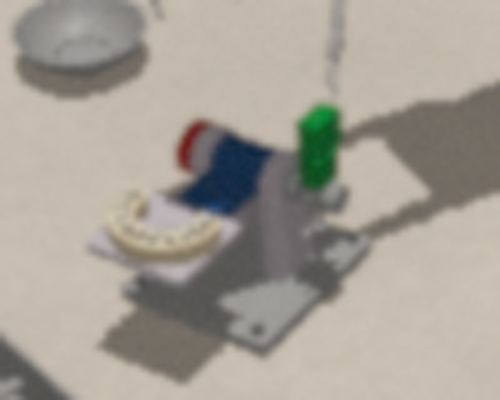

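The clip stands on the shaft and the red head is flush with the lug. Grip top centre is at crop x 216 against shaft centre 224, which suggests a slight lean. I'll measure it.

```bash
python3 - <<'E'
from h import *
c=pickle.load(open('w19.pkl','rb'))
m=mask(c,'green'); v,u=np.nonzero(m); k=(u>220)&(u<290)&(v<180); u,v=u[k],v[k]; q=hf(pts(c,np.c_[u,v],depth=c['depth'][v,u]))
t=q[(q[:,2]>.134)&(q[:,2]<.142)]; print('top',np.percentile(t,[2,50,98],axis=0).round(4))
A=np.c_[t[:,0]-t[:,0].mean(),t[:,1]-t[:,1].mean(),np.ones(len(t))]; i=(abs(A[:,0])<.011)&(abs(A[:,1])<.005); print('slope',np.linalg.lstsq(A[i],t[i][:,2],rcond=None)[0])
print('box',cv2.minAreaRect((t[:,:2]*1000).astype(np.float32)))
g=q[(q[:,2]<.134)]
for z0 in (.095,.105,.113,.12,.128):
    b=g[abs(g[:,2]-z0)<.004]; 
    if len(b)>5: print(z0,len(b),b[:,0].min().round(4),b[:,0].max().round(4),b[:,1].max().round(4))
uv,P=cloud(c); h=hf(P); s=(h[:,2]>.07)&(h[:,2]<.094)&(h[:,1]>-.2)&(h[:,1]<-.185)&(abs(h[:,0]-.531)<.02)
print('tail',np.percentile(h[s],[1,50,99],axis=0).round(4))
r=mask(c,'red'); v,u=np.nonzero(r); hh=hf(pts(c,np.c_[u,v],depth=c['depth'][v,u])); hh=hh[(hh[:,2]>.07)&(abs(hh[:,0]-.531)<.03)]; print('head',np.percentile(hh,[1,50,99],axis=0).round(4))
E
```

```text
top [[ 0.5155 -0.2136  0.1349]
 [ 0.5287 -0.2056  0.1372]
 [ 0.5411 -0.1989  0.1389]]
slope [0.05870192 0.00911851 0.1374792 ]
box ((528.3148803710938, -206.13536071777344), (27.43338394165039, 15.578278541564941), 0.49829643964767456)
0.105 6 0.5286 0.5408 -0.1982
0.113 21 0.521 0.5406 -0.1984
0.12 21 0.5205 0.5403 -0.1983
0.128 14 0.5169 0.5408 -0.1983
tail [[ 0.522  -0.1985  0.0767]
 [ 0.5313 -0.1944  0.0884]
 [ 0.5408 -0.1909  0.0934]]
head [[ 0.5145 -0.3016  0.0851]
 [ 0.5311 -0.2965  0.0958]
 [ 0.5477 -0.2914  0.0987]]
```

View pics/s19.png

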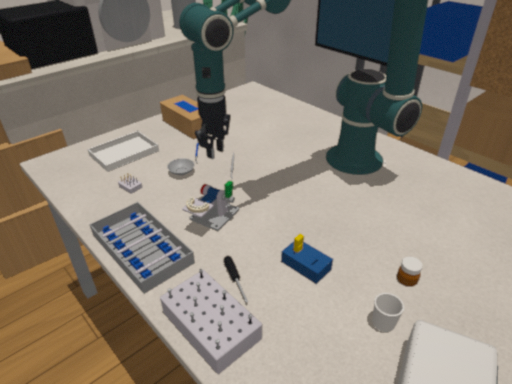

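```bash
python3 - <<'E'
from h import *
c=bot.read_camera('wrist'); m=mask(c,'green'); v,u=np.nonzero(m); k=(u>220)&(u<290)&(v<180); u,v=u[k],v[k]; q=hf(pts(c,np.c_[u,v],depth=c['depth'][v,u])); t=q[(q[:,2]>.134)&(q[:,2]<.142)]; print(np.median(t,0).round(4)); st()
d=bot.read_camera('scene'); y=mask(d,'yellow'); v,u=np.nonzero(y); print('yellow px',u.mean(),v.mean())
E
```

```text
[ 0.5287 -0.2058  0.1372]
t 30.95 hf [[ 0.5299 -0.2446  0.2176]] F hf [[ 0.01 -0.18  0.49]] T [-0.002  0.017  0.05 ] w 0.452
yellow px 298.0916030534351 242.63358778625954
```

The clip is stable, and the yellow spare is still at px (298,242.6), as at the start. Handing in.

```bash
python3 -c "
from workcell import bot
print(bot.finish_job())"
```

```text
the job is handed in; nothing more can be done
None
```

The pin is pushed home and the green clip is seated on it and released; I handed the job in at about 31 s of the 72 s allowed.

- **Pin:** I pushed the head with the shut fingers until it stopped dead. The force then rose to about 11.5 N at the readings between moves. The last view shows the red head flush against the lug.
- **Clip:** The hole's mouth was turned about 2.3 mm toward -x. I put the leg's tip in it and dragged the hole upright, with at most about 16 N between clip and pin at the readings. I then pressed the clip down until the neck stopped dead at 13 N and let go.
- **Last checks:** The grip top measured about 137.5 mm high, where 138 mm means fully seated, and did not move after release. The gripper is open and clear above the holder. The yellow clip is where it was at the start, and nothing else on the bench looks disturbed.
- **Not perfect:** The released clip leans about 0.05 rad (3°) toward -x within the hole's play, and I left it. I did not see the bent leg directly. That it snapped round comes from the press force falling to zero and the neck stopping at the right height.

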